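Seat the sensor board in the plant logger

TASK

Take the larger sensor board out of the wooden stand, slide it gently down the two card guides of the logger rack until it stands on the spring contacts, then swing both black ejector levers fully in so that they press the board home. Do not drop, ram or force anything - feel for the guides' mouth, which can be up to a centimetre off the middle of the rack - and leave the smaller spare board and the other things on the bench where they are.

Things in the scene. Friction and masses are not known exactly. Their poses are not given: they have to be found in the camera images.
- board: Larger sensor board, standing on its long edge: green circuit board 110 mm long (its y), 4 thick (x), 66 high (z); grey grip block on top. Origin: middle of its lower edge. Its top edge beside the grip (z = 66) forms the shoulders the levers press on. Both faces alike: either way round is right. About 0.14 kg. In the stand it may lean up to 0.1 rad.
- grip (a point): Middle of the board's grip block, 80 mm above the lower edge. The block is 12 mm thick (board x), 40 mm long (y), and reaches from 60 to 94 mm above the lower edge: grip it across its 12 mm.
- rack: Logger rack, fixed: aluminium base plate 120 (x) by 210 (y) by 12 mm, grey housing 46 mm high along its +x side (x 36 to 58 mm). Origin: middle of its underside. The board goes in upright, long edge along rack y, between two grey card guides. The robot may press on levers and rack with up to 35 N, the board on guides and contacts with up to 40 N.
- mouth (a point): Rack (0, 0, 65) mm, level with the guides' tops. Slots 6 mm wide (x), back walls at rack y = +57 and -57 mm (2 mm end play), 8 mm deep; mouths cut square, flat tops beside them out to 23 mm. The guide pair is clamped by hand: the slots lie together at an unknown rack x from -10 to +10 mm, square to rack x; the rest of the rack is exact. Find it by feel or sight.
- seat (a point): Rack (0, 0, 14) mm: where the board's lower edge is when fully seated and held by both levers (plus the slots' x offset). Before that it stands on two black spring contacts, tops at rack z = 20 mm, which start to move at 5 N together and push with 12 N at the seat.
- lever_left (a joint): Black ejector lever at the rack's left (+y) end. 0 = swung fully in, against its stop, its bar leaning 0.45 rad inwards from upright; grows as it swings outwards (bar leans out by value - 0.45), to 1.2. Starts open, 0.95 to 1.15; the board passes only above 0.9. Stiff (0.22 N m), stays where left; swinging its rod takes up to 13 N. The nose meets a board standing on unpressed contacts at about 0.25.
- lever_right (a joint): Black ejector lever at the rack's right (-y) end. 0 = swung fully in, against its stop, its bar leaning 0.45 rad inwards from upright; grows as it swings outwards (bar leans out by value - 0.45), to 1.2. Starts open, 0.95 to 1.15; the board passes only above 0.9. Stiff (0.22 N m), stays where left; swinging its rod takes up to 13 N. The nose meets a board standing on unpressed contacts at about 0.25.
- hinge_left (a point): Hinge of the left lever, axis along rack x, at rack (0, +76, 84) mm. From it a bar 10 mm thick runs 50 mm up to the cross rod, and a nose 26 mm long, 30 mm wide, 8 mm thick points towards the board: level at joint 0, underside then at rack z = 80 mm, pressing on the board's shoulder.
- hinge_right (a point): Hinge of the right lever, axis along rack x, at rack (0, -76, 84) mm. From it a bar 10 mm thick runs 50 mm up to the cross rod, and a nose 26 mm long, 30 mm wide, 8 mm thick points towards the board: level at joint 0, underside then at rack z = 80 mm, pressing on the board's shoulder.
- tip_left (a point): Middle of the left lever's cross rod (10 mm thick, 30 mm long along rack x), the part to push. Its axes turn with the lever.
- tip_right (a point): Middle of the right lever's cross rod (10 mm thick, 30 mm long along rack x), the part to push. Its axes turn with the lever.
- stand: Wooden stand, fixed: base 160 (x) by 130 (y) by 10 mm, origin in the middle of its underside. Two slots along its y at x = -45 and +45 mm, each between wooden jaws 28 mm high above the base (6 mm apart, jaw tops at z = 38 mm); the boards stand on the base (z = 10 mm). Which board is in which slot varies.
- spare: The smaller spare board, like the other but 84 mm long and 50 mm high, grip 26 mm long, 78 mm to its top. Stays in the stand. Origin: middle of the lower edge.
- pot: Black square plant pot, 75 mm wide and 75 mm high, with a seedling about 190 mm high in all. Bystander; origin under its middle.
- jar: Glass jar with lid, 52 mm in diameter, 65 mm high. Bystander; origin under its middle.
- beaker: Clear plastic beaker, 64 mm in diameter, 80 mm high. Bystander; origin under its middle.
- forceps: Steel forceps lying on the bench, 125 mm long, 8 mm high. Bystander.
- weight: Brass weight, 36 mm in diameter, 30 mm high. Bystander; origin under its middle.
Things that resemble listed ones, but are neither listed nor needed, are in the scene too. What is shaped like the board but blue is not meant.

How it is judged:
On the way, in this order (a step that is already met when the one before it is completed fails the run):
1. the board stands in both guides on the spring contacts, both levers still open (horizontal distance between board and rack below 0.013 m and angle between the z axis of board and the z axis of rack, either way round below 0.06 rad and angle between the y axis of board and the y axis of rack, either way round below 0.06 rad and z of board in the frame of rack below 0.0235 m and value of joint each of lever_left, lever_right above 0.6 rad), for 0.2 s.
2. both levers are swung in and the board is seated (value of joint each of lever_left, lever_right below 0.1 rad and horizontal distance between board and rack below 0.013 m and angle between the z axis of board and the z axis of rack, either way round below 0.06 rad and angle between the y axis of board and the y axis of rack, either way round below 0.06 rad and z of board in the frame of rack between 0.01 and 0.0165 m), for 0.2 s.
At the end, for the whole second after the job is handed in: Both levers are within 0.10 rad of fully in; the board stands upright in both guides, within 13 mm of the rack's middle and 0.06 rad of its direction, its lower edge between 10 and 16.5 mm above the rack's underside (seated is 14), at rest (all of step 2 and linear speed of board below 0.02 m/s); the robot touches nothing.
It fails at once if the board is dropped or rammed down the guides (faster than 0.35 m/s within them) (horizontal distance between board and rack below 0.03 m and z of board in the frame of rack below 0.062 m and linear speed of board above 0.35 m/s).
It fails at once if the board is forced against guides, contacts or levers with more than 40 N (contact force between board and rack above 40 N).
It fails at once if the robot presses on a lever or the rack with more than 35 N (contact force between any of the fingers, the arm and rack above 35 N).
It fails at once if the spare board is moved by more than 20 mm (distance of spare from where it was at the start of the episode above 0.02 m).
It fails at once if a bystander is moved by more than 30 mm (distance of any of pot, jar, beaker, forceps, weight from where it was at the start of the episode above 0.03 m).
It also fails if it takes over 72 s, if anything falls off the work surface, if the arm or the gripper's body presses on something with over 40 N, if the wrist force passes 120 N, or if a joint passes its speed limit or range.

ROBOT

A 7-joint arm with a two-finger parallel gripper is mounted at the origin on the work surface. World frame = base frame: x ahead of the robot, y to its left, z up, the work surface at z = 0. Lengths are in m, angles in rad, forces in N, time in s.
With the tool pointing down it reaches from about 0.4 to 0.875 m from the base axis. Payload 19.3 kg.
Tool frame: the origin (TCP) lies at the very end of the fingers, on their centre line; the grasp point (between the pads) lies bot.tcp_to_grasp behind it (bot.tcp_to_grasp is the distance from the TCP to the grasp point, in m); z points along the fingers, y is the direction in which the jaws open and shut (so a half turn about z gives the same grasp; the last joint's range is limited). The gripper opens to 85 mm and grips with 20 to 120 N. Pads are 22 mm wide; open, the fingers measure 114 mm over their backs; the gripper's body (76 mm by 85 mm) begins 54 mm behind the grasp point. The pads swing forward as they close: fully open they stand 13 mm farther back than shut.
Start: joints at [1.105, 0.521, -0.036, 1.599, 0.021, 1.021, -0.113], TCP at [0.241, -0.577, 0.231] pointing down, gripper open.
Joint ranges: [-2.91, 2.91], [-0.3, 2.13], [-1.5, 1.42], [0.17, 2.43], [-1.26, 4.41], [0.16, 1.93], [-2.52, 2.52]. Speed limits (rad/s): [1.89, 1.89, 2.39, 2.39, 3.01, 3.01, 3.01].

INTERFACE

Orientations are given as [roll, pitch, yaw] about the fixed x, y, z axes, in that order (R = Rz(yaw) Ry(pitch) Rx(roll)).
In Python, from workcell import bot gives the robot as it stands.
- The arm moves only by the tool servo_tool, never from a script. Its argument "targets" is a list of rows, each a list of 2 entries, a list of its own where there are three numbers: the shift along the tool's x, y, z in units of 0.05 m (1.0 is 0.05 m), then the turn about the tool's z in units of 5 degrees (1.0 is 5 degrees). A call has 1 to 12 rows; each row shifts and turns the commanded pose from where the row before left it, along the tool's axes as they then stand; what a row does not reach is not made up. A row lasts 1/8 s, in which the tool goes at most 62.5 mm and 10.7 degrees, less where a joint would pass 70% of its speed; a pose out of reach is approached as far as the arm can. A call with a number of a shift or a turn outside -1 to 1 is refused whole. A call with a gripper value outside its range is refused whole. "gripper" is the opening, from -1 (shut) to 1 (fully open), so that 0 is half open, set as the call begins (left out, the last holds). The fingers move at their own pace and stop on an object; "newtons" is the grip in N (left out, the last holds). Time passes only in rows, so rows that do not move let the fingers close. It gives the time, the measured TCP pose, the force and the opening at its end, in the units of the state.
- bot.observe(): the state, without advancing time (a new reading comes with each control period).
- bot.grab_frame(name): name is "side" or "top"; returns the picture (400x640x3 uint8, blue, green, red); there is no depth.
- bot.get_calibration(name): a dict with "fx", "fy", "cx", "cy" (pixels), "k1" (the pictures are not rectified: a ray, as slopes to the right and down, at radius r is drawn at 1 + k1 r^2 times it, then the intrinsics apply), "pose" (4x4, takes a point from camera to world coordinates). Camera axes: x right, y up, looking along -z (the intrinsics and any distortion apply to the point x, -y, -z); pixel columns grow to the right and rows downward; lengths in m; the calibration is good to about 2 mm. A picture is of the moment at which its call begins. get_calibration takes no time and is no camera call.
- bot.job_done(): hands the job in, once; it reports no verdict.
The state is a dict: "clock": time; "qpos": joint angles; "qd": joint speeds; "joint_efforts": joint torques, N m; "position": TCP position; "tool_rot": TCP orientation; "force": force on the tool from outside, world axes, zero at the start; "moment": the same for the moment, N m; "grip_width": finger opening in m.
Only numpy, scipy, OpenCV 4.12 (cv2) and the standard library are available. Lean on these libraries where they do the work, as an engineer would, in place of code of your own. Each camera call takes 0.05 s, during which the arm holds its last target.

## Working session

There is one attempt and no reset: what is moved stays moved. The work goes in short steps, Python scripts to look and compute and a tool call to move; the robot and the scene stay as the last step left them, time stands still between calls to the robot, and variables do not carry over. Pictures are saved under pics/ and viewed, and the job is handed in when it is done.

Besides the shell and the picture viewer there is one more tool, called after "Emit:" as name(argument=value, ...) on one line, values as JSON. servo_tool: Moves the arm, as the interface text tells. Its arguments: {"type":"object","properties":{"targets":{"type":"array","items":{"type":"array"}},"gripper":{"type":"number"},"newtons":{"type":"number"}},"required":["targets"]}

```bash
mkdir -p pics; ls; cat > h.py <<'E'
import numpy as np, cv2
from workcell import bot
def cal(n):
    c=bot.get_calibration(n); return c
def proj(n,P):
    c=cal(n); T=np.linalg.inv(np.array(c['pose'])); P=np.atleast_2d(P)
    q=(T[:3,:3]@P.T).T+T[:3,3]
    u=q[:,0]/-q[:,2]; v=-q[:,1]/-q[:,2]; r2=u*u+v*v; s=1+c['k1']*r2
    return np.c_[c['fx']*u*s+c['cx'],c['fy']*v*s+c['cy']]
def ray(n,px):
    c=cal(n); T=np.array(c['pose'])
    a=np.array([(px[0]-c['cx'])/c['fx'],(px[1]-c['cy'])/c['fy']]); b=a.copy()
    for _ in range(30): b=a/(1+c['k1']*(b@b))
    d=T[:3,:3]@np.array([b[0],-b[1],-1.]); return T[:3,3],d/np.linalg.norm(d)
def onz(n,px,z):
    o,d=ray(n,px); return o+d*(z-o[2])/d[2]
def two(p1,p2,n1='top',n2='side'):
    o1,d1=ray(n1,p1);o2,d2=ray(n2,p2)
    A=np.c_[d1,-d2]; t=np.linalg.lstsq(A,o2-o1,rcond=None)[0]
    a=o1+d1*t[0];b=o2+d2*t[1]; return (a+b)/2,np.linalg.norm(a-b)
E
python3 - <<'E'
from h import *
np.set_printoptions(precision=3,suppress=True)
for n in('top','side'):
    cv2.imwrite(f'pics/{n}0.png',bot.grab_frame(n)); c=cal(n); print(n,c)
print(bot.observe(), bot.tcp_to_grasp)
E
```

```text
pics
top {'fx': 480.4195600844658, 'fy': 480.4195600844658, 'cx': 315.83561791975274, 'cy': 201.0377217863575, 'k1': -0.05125724709695996, 'pose': array([[-0.029,  0.997, -0.066,  0.434],
       [-1.   , -0.029,  0.006,  0.021],
       [ 0.005,  0.066,  0.998,  1.519],
       [ 0.   ,  0.   ,  0.   ,  1.   ]])}
side {'fx': 431.08560825712766, 'fy': 431.08560825712766, 'cx': 315.637629594793, 'cy': 205.16115899385179, 'k1': -0.04849296988122256, 'pose': array([[-0.75 ,  0.399, -0.527, -0.013],
       [-0.661, -0.46 ,  0.593,  0.626],
       [-0.006,  0.793,  0.609,  0.76 ],
       [ 0.   ,  0.   ,  0.   ,  1.   ]])}
{'clock': 0.1, 'qpos': array([ 1.105,  0.522, -0.036,  1.6  ,  0.021,  1.021, -0.113]), 'qd': array([ 0.   , -0.002, -0.001, -0.001, -0.   ,  0.002, -0.   ]), 'joint_efforts': array([  0.002, -92.849,   1.983, -37.053,   0.018,   0.005,   0.   ]), 'position': array([ 0.241, -0.576,  0.231]), 'tool_rot': array([-3.141,  0.   ,  0.396]), 'force': array([-0.935,  0.261,  0.012]), 'moment': array([-0.007, -0.009, -0.036]), 'grip_width': 0.08506541472520049} 0.0187
```

View pics/top0.png

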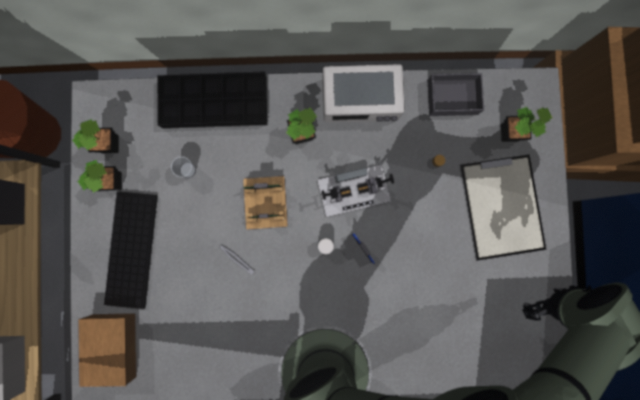

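View pics/side0.png

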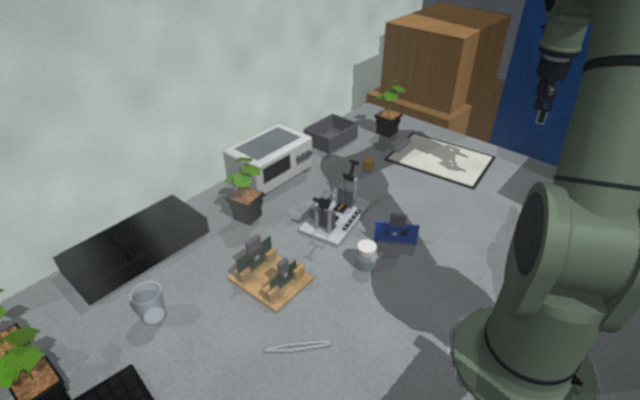

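```bash
python3 - <<'E'
from h import *
t=cv2.imread('pics/top0.png');s=cv2.imread('pics/side0.png')
def crop(im,x0,y0,w,h,f,name):
    c=cv2.resize(im[y0:y0+h,x0:x0+w],None,fx=f,fy=f,interpolation=cv2.INTER_CUBIC)
    c=cv2.convertScaleAbs(c,alpha=1.3,beta=10)
    for i in range(0,w,10): cv2.putText(c,str(x0+i),(i*f,8),0,.3,(0,0,255)) if i%20==0 else 0; cv2.line(c,(i*f,10),(i*f,14),(0,0,255))
    for i in range(0,h,10): cv2.putText(c,str(y0+i),(0,i*f+3),0,.3,(0,0,255))
    cv2.imwrite(name,c)
crop(t,235,150,170,90,4,'pics/tc.png')
crop(t,235,165,65,70,8,'pics/ts.png')
crop(s,220,150,210,160,3,'pics/sc.png')
E
```

```text
(no output)
```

View pics/tc.png

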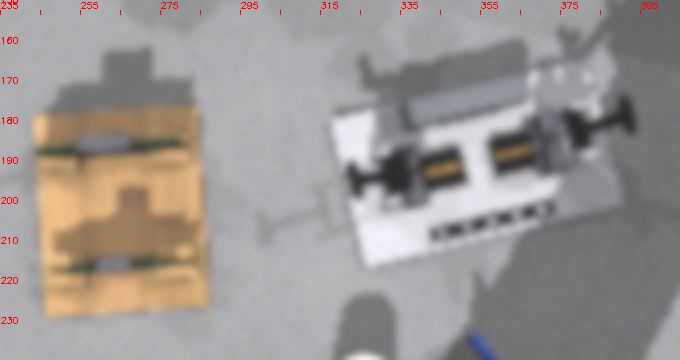

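View pics/ts.png

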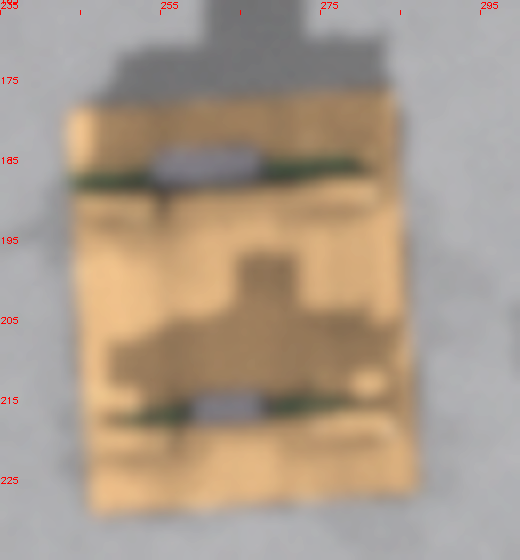

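View pics/sc.png

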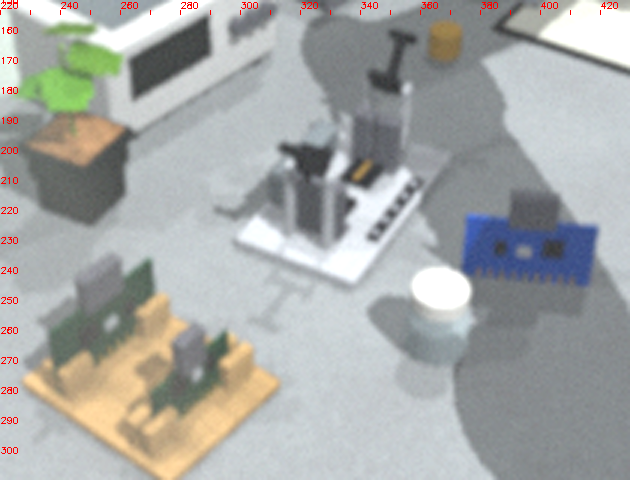

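```bash
python3 - <<'E'
from h import *
np.set_printoptions(precision=4,suppress=True)
t=cv2.imread('pics/top0.png')
sub=t[170:235,235:300]; hsv=cv2.cvtColor(sub,cv2.COLOR_BGR2HSV)
m=cv2.inRange(hsv,(8,70,60),(28,255,255)); m=cv2.morphologyEx(m,cv2.MORPH_CLOSE,np.ones((7,7)))
c=max(cv2.findContours(m,0,2)[0],key=cv2.contourArea)[:,0]+[235,170]
P=np.array([onz('top',p,.010)[:2] for p in c],np.float32)
print('stand',cv2.minAreaRect(P*1000))
for q in [(243,178),(284.5,176),(287.5,226),(246,229.5)]: print(onz('top',q,.01))
print('rack')
for q in [(317.5,179.5),(327,217),(390.5,202),(384,168)]: print(onz('top',q,.012))
# green extents
g=cv2.inRange(hsv,(35,50,15),(90,255,120)); n,l,st,ce=cv2.connectedComponentsWithStats(g)
for i in range(1,n): 
  if st[i,4]>5: print(st[i]+[235,170,0,0,0],ce[i]+[235,170])
print('board ends far @ z=.076', onz('top',(243.5,187.5),.076),onz('top',(281,185.5),.076))
print('near @ z=.06', onz('top',(248,217),.06),onz('top',(283,215),.06))
print('grip top far .104', onz('top',(254,185.5),.104),onz('top',(267.5,184),.104))
E
```

```text
stand ((535.1605224609375, 171.57293701171875), (160.00514221191406, 129.6292724609375), 2.244046449661255)
[0.613 0.239 0.01 ]
[0.6155 0.1077 0.01  ]
[0.4576 0.1022 0.01  ]
[0.4503 0.2327 0.01  ]
rack
[0.6012 0.0039 0.012 ]
[ 0.4822 -0.0225  0.012 ]
[ 0.5235 -0.2239  0.012 ]
[ 0.6318 -0.2075  0.012 ]
[247 187   6   1   6] [249.5 187. ]
board ends far @ z=.076 [0.5763 0.2285 0.076 ] [0.5791 0.1152 0.076 ]
near @ z=.06 [0.4875 0.2188 0.06  ] [0.4906 0.1123 0.06  ]
grip top far .104 [0.5786 0.1932 0.104 ] [0.5819 0.1532 0.104 ]
```

```bash
cat >> h.py <<'E'
def crop(im,x0,y0,w,h,f,name,a=1.3,b=10,st=10):
    c=cv2.resize(im[y0:y0+h,x0:x0+w],None,fx=f,fy=f,interpolation=cv2.INTER_CUBIC)
    c=cv2.convertScaleAbs(c,alpha=a,beta=b)
    for i in range(0,w,st): cv2.putText(c,str(x0+i),(i*f,8),0,.3,(0,0,255)); cv2.line(c,(i*f,10),(i*f,14),(0,0,255))
    for i in range(0,h,st): cv2.putText(c,str(y0+i),(0,i*f+3),0,.3,(0,0,255)); cv2.line(c,(20,i*f),(24,i*f),(0,0,255))
    cv2.imwrite(name,c)
E
python3 - <<'E'
from h import *
# denoise by averaging 4 frames
for n in('top','side'):
    im=np.mean([bot.grab_frame(n).astype(float) for _ in range(4)],axis=0).astype(np.uint8)
    cv2.imwrite(f'pics/{n}1.png',im)
t=cv2.imread('pics/top1.png');s=cv2.imread('pics/side1.png')
crop(t,310,160,90,65,8,'pics/tr.png',1.2,0)
crop(s,290,155,80,95,6,'pics/sr.png',1.2,0)
crop(t,375,160,30,55,10,'pics/tr2.png',2.5,0)
E
```

```text
(no output)
```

View pics/tr.png

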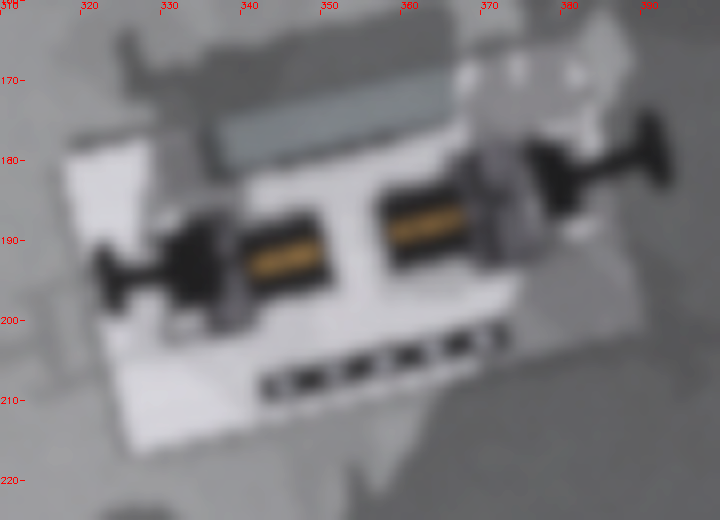

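View pics/sr.png

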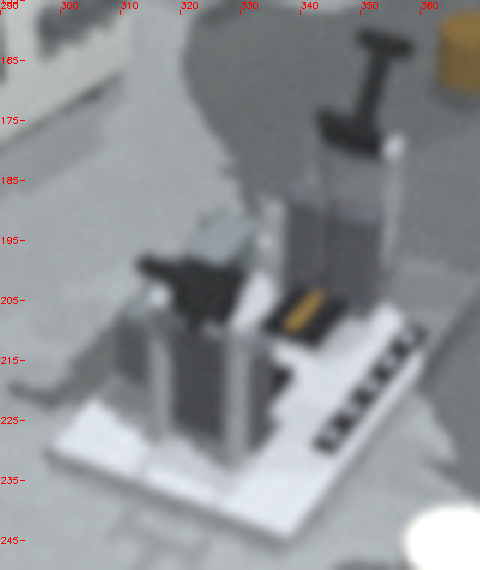

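View pics/tr2.png

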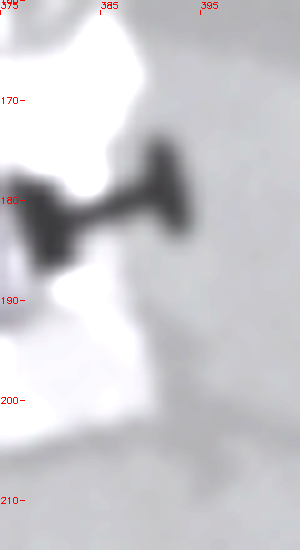

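```bash
cat >> h.py <<'E'
def R2W(p,rp):
    p=np.atleast_2d(p)/1000.; x,y,a=rp
    c,s=np.cos(a),np.sin(a)
    return np.c_[x+c*p[:,0]-s*p[:,1], y+s*p[:,0]+c*p[:,1], p[:,2]]
E
python3 - <<'E'
from h import *
from scipy.optimize import least_squares
np.set_printoptions(precision=4,suppress=True)
O={'top':[((60,105,12),(318.2,179.8)),((-60,105,12),(326.6,216.8)),((-60,-105,12),(390.5,202))],
'side':[((60,105,12),(297.8,230)),((-60,105,12),(338,245))]}
def res(rp,views=('top','side')):
    return np.concatenate([(proj(n,R2W([a for a,_ in O[n]],rp))-np.array([b for _,b in O[n]])).ravel() for n in views])
for v in (('top',),('side',),('top','side')):
    r=least_squares(res,[.55,-.11,.2],args=(v,)); print(v,r.x,np.degrees(r.x[2]),r.fun)
    if v!=('side',): rp=r.x
t=cv2.imread('pics/top1.png');s=cv2.imread('pics/side1.png')
def ann(im,n,x0,y0,w,h,f,name):
    c=cv2.convertScaleAbs(cv2.resize(im[y0:y0+h,x0:x0+w],None,fx=f,fy=f,interpolation=cv2.INTER_CUBIC),alpha=1.2)
    def d(pts,col):
        q=proj(n,R2W(pts,rp)); q=((q+.5-[x0,y0])*f).astype(int); cv2.polylines(c,[q.reshape(-1,1,2)],False,col,1)
    d([(60,105,12),(-60,105,12),(-60,-105,12),(60,-105,12),(60,105,12)],(0,0,255))
    for sg in(1,-1):
        d([(-23,57*sg,65),(23,57*sg,65)],(0,255,0)); d([(-23,49*sg,65),(23,49*sg,65)],(0,255,0))
        d([(-15,76*sg,84),(15,76*sg,84)],(255,0,255))
        d([(0,57*sg,65),(0,49*sg,65)],(0,255,255))
        d([(0,57*sg,12),(0,30*sg,12)],(255,255,0))
    cv2.imwrite(name,c)
ann(t,'top',310,160,90,65,8,'pics/ta.png'); ann(s,'side',285,150,90,100,6,'pics/sa.png')
E
```

```text
('top',) [ 0.5619 -0.1116  0.1942] 11.127135783861037 [-0.4169 -0.0858 -0.3335  0.0295  0.7535  0.0486]
('side',) [ 0.5622 -0.1049  0.2061] 11.811496704967576 [-0.0223 -0.0204  0.0214  0.0165]
('top', 'side') [ 0.5622 -0.1092  0.1953] 11.187339592501061 [-1.2009 -0.1221 -1.0822 -0.0157 -0.0067 -0.0647  0.8472 -1.0815  0.5677
 -0.8333]
```

View pics/ta.png

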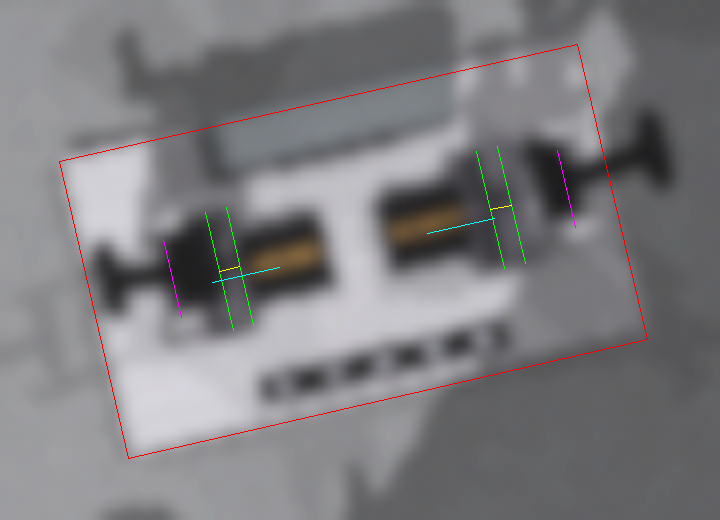

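View pics/sa.png

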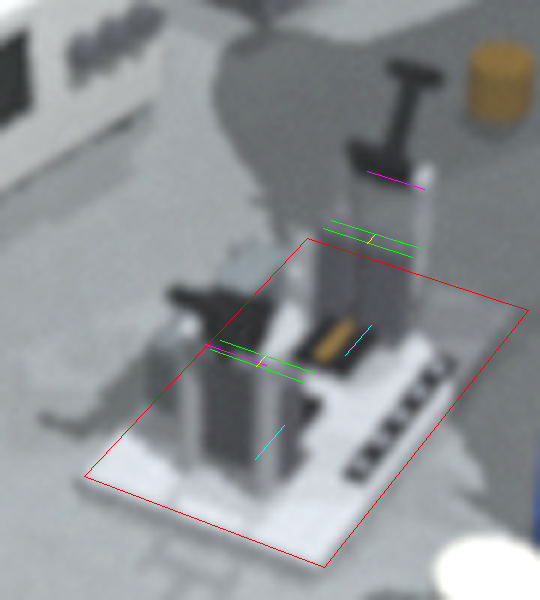

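```bash
python3 - <<'E'
from h import *
np.set_printoptions(precision=4,suppress=True)
rp=(.5619,-.1116,.1942); rps=(.5622,-.1049,.2000)
def inv(P,rp):
    d=P[:2]-np.array(rp[:2]); c,s=np.cos(rp[2]),np.sin(rp[2]); return 1000*np.array([c*d[0]+s*d[1],-s*d[0]+c*d[1]])
for n,r,box in(('top',rp,(335,180,35,25)),('side',rps,(325,195,30,25))):
    im=cv2.imread(f'pics/{n}1.png'); x0,y0,w,h=box; sub=im[y0:y0+h,x0:x0+w]
    hsv=cv2.cvtColor(sub,cv2.COLOR_BGR2HSV); m=cv2.inRange(hsv,(8,80,50),(30,255,255))
    k,l,st,ce=cv2.connectedComponentsWithStats(m)
    for i in range(1,k):
        if st[i,4]>4:
            p=ce[i]+[x0,y0]; print(n,st[i],p,'rack xy',inv(onz(n,p,.020),r), inv(onz(n,p,.012),r))
# rods/noses black points in top: rod centre z guess
for nm,px,z in(('rodL',(323.6,195),.084+.043),('rodR',(391.5,178.7),.084+.043)):
    print(nm,inv(onz('top',px,z),rp))
for nm,px,z in (('housing TL z46',(337,175.3),.046),('hous BL',(338.5,181.5),.046),('hous BL58',(338.5,181.5),.058),('hous BR',(367.5,175),.046)):
    print(nm,inv(onz('top',px,z),rp))
for nm,px in(('guideL top bottom',(340,201.5)),('guideL top',(335.5,187)),('guideR bottom',(374.5,193.5)),('guideR top',(370.5,178))):
    print(nm,inv(onz('top',px,.065),rp))
t=cv2.imread('pics/top1.png')
crop(t,320,170,70,40,11,'pics/tg.png',2.2,-20)
E
```

```text
top [24  6  9  5 32] [362.7812 187.75  ] rack xy [  3.2893 -26.7554] [  3.8395 -27.7236]
top [ 6 10  9  5 32] [345.125  191.9375] rack xy [ 2.697  30.2507] [ 3.244  29.5867]
side [13  9  6  6 21] [340.2857 206.4286] rack xy [  3.6689 -31.773 ] [  8.2305 -41.0986]
rodL [  0.5158 102.1845]
rodR [   3.219  -101.7492]
housing TL z46 [56.6362 45.2454]
hous BL [36.8834 45.0511]
hous BL58 [35.7699 45.9441]
hous BR [ 36.763 -46.858]
guideL top bottom [-25.3014  55.7221]
guideL top [20.763  59.1381]
guideR bottom [-24.7728 -52.1076]
guideR top [ 24.0333 -51.0832]
```

View pics/tg.png

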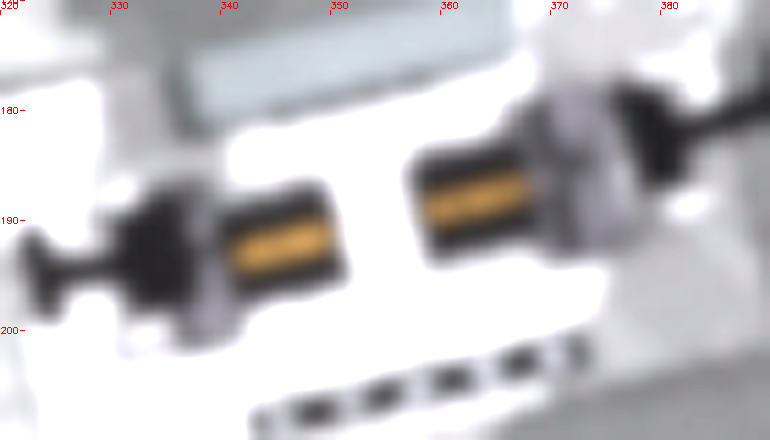

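```bash
python3 - <<'E'
from h import *
np.set_printoptions(precision=4,suppress=True)
rp=(.5619,-.1116,.1942)
for y in(-53,53):
  print(y,[(x,proj('top',R2W((x,y,65),rp))[0]) for x in(-10,-5,0,5,10)])
t=cv2.imread('pics/top1.png')
crop(t,364,172,18,26,22,'pics/tg1.png',2.5,-60,2);crop(t,330,182,16,24,22,'pics/tg2.png',2.5,-60,2)
s=cv2.imread('pics/side1.png')
crop(s,335,180,32,36,16,'pics/sg.png',2.0,-60,2)
a=cv2.imread('pics/tg1.png');b=cv2.imread('pics/tg2.png');h=576
c=cv2.imread('pics/sg.png');f=lambda i:cv2.resize(i,None,fx=0.5,fy=.5) 
H=max(x.shape[0] for x in(a,b)); 
cv2.imwrite('pics/tgg.png',np.hstack([cv2.copyMakeBorder(x,0,H-x.shape[0],0,4,0) for x in(a,b)]))
print(proj('side',R2W([(x,-49,65) for x in(-10,0,10)],(.5622,-.1049,.2))))
E
```

```text
-53 [(-10, array([373.6722, 188.7144])), (-5, array([373.2957, 187.118 ])), (0, array([372.9192, 185.5222])), (5, array([372.5429, 183.9272])), (10, array([372.1667, 182.3329]))]
53 [(-10, array([339.7409, 196.397 ])), (-5, array([339.371 , 194.7956])), (0, array([339.0012, 193.195 ])), (5, array([338.6315, 191.595 ])), (10, array([338.262 , 189.9958]))]
[[348.0234 191.6943]
 [344.7876 190.6572]
 [341.573  189.6269]]
```

View pics/tgg.png

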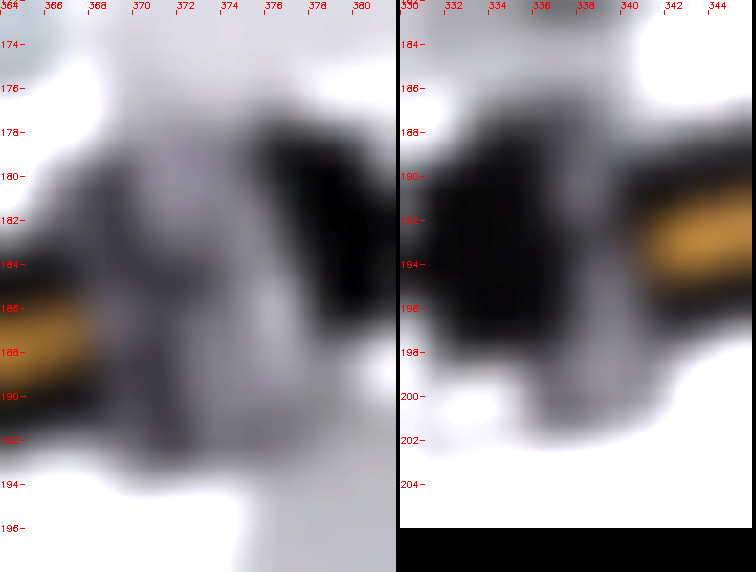

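View pics/sg.png

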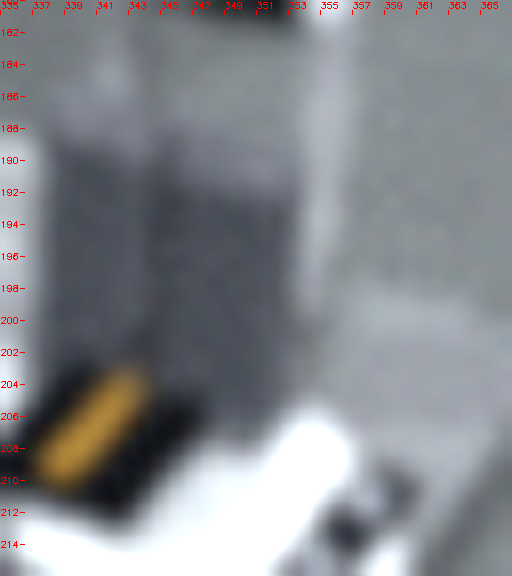

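```bash
cat >> h.py <<'E'
def plan(cur,tgt,n):
    # cur/tgt: x,y,z,yaw(rad), tool down. prints rows
    cur=np.array(cur,float);tgt=np.array(tgt,float);out=[]
    step=(tgt-cur)/n; y=cur[3]; p=cur[:3].copy()
    for i in range(n):
        goal=cur+step*(i+1); d=goal[:3]-p
        s=np.array([np.cos(y)*d[0]+np.sin(y)*d[1],np.sin(y)*d[0]-np.cos(y)*d[1],-d[2]])/.05
        t=-(goal[3]-y)/np.radians(5); s=np.round(s,2); t=round(t,2)
        out.append([s.tolist(),t])
        e=s*.05; p=p+np.array([np.cos(y)*e[0]+np.sin(y)*e[1],np.sin(y)*e[0]-np.cos(y)*e[1],-e[2]]); y-=t*np.radians(5)
    return out
def st():
    o=bot.observe(); return [*o['position'],o['tool_rot'][2]]
E
python3 - <<'E'
from h import *
c=st(); c[2]=.331; a=[.44,-.30,.331,c[3]+.5]; 
print(plan(c,a,7)); print(plan(a,[.580,.1734,.25,np.radians(92.24)],11))
E
```

```text
[[[0.83, -0.51, -0.0], np.float64(-0.82)], [[0.86, -0.45, -0.0], np.float64(-0.82)], [[0.9, -0.39, -0.0], np.float64(-0.82)], [[0.92, -0.32, -0.0], np.float64(-0.81)], [[0.94, -0.25, -0.0], np.float64(-0.82)], [[0.95, -0.19, -0.0], np.float64(-0.82)], [[0.97, -0.12, -0.0], np.float64(-0.82)]]
[[[0.83, -0.34, 0.15], np.float64(-0.74)], [[0.85, -0.28, 0.14], np.float64(-0.75)], [[0.87, -0.23, 0.15], np.float64(-0.74)], [[0.88, -0.17, 0.15], np.float64(-0.75)], [[0.89, -0.12, 0.15], np.float64(-0.74)], [[0.9, -0.05, 0.14], np.float64(-0.74)], [[0.9, -0.0, 0.15], np.float64(-0.75)], [[0.89, 0.06, 0.15], np.float64(-0.74)], [[0.89, 0.12, 0.15], np.float64(-0.74)], [[0.88, 0.17, 0.14], np.float64(-0.75)], [[0.87, 0.23, 0.15], np.float64(-0.74)]]
```

Emit:
servo_tool(targets=[[[0, 0, -1], 0], [[0, 0, -1], 0], [[0.83, -0.51, 0], -0.82], [[0.86, -0.45, 0], -0.82], [[0.9, -0.39, 0], -0.82], [[0.92, -0.32, 0], -0.82], [[0.94, -0.25, 0], -0.82], [[0.95, -0.19, 0], -0.82], [[0.97, -0.12, 0], -0.82], [[0, 0, 0], 0]], gripper=1)

```text
clock: 1.75
position: [0.442, -0.2968, 0.3315]
tool_rot: [3.141, -0.001, 0.903]
force: [-0.5, -0.7, -0.9]
grip_width: 0.0855
```

Emit:
servo_tool(targets=[[[0.83, -0.34, 0.15], -0.74], [[0.85, -0.28, 0.15], -0.74], [[0.87, -0.23, 0.15], -0.74], [[0.88, -0.17, 0.15], -0.74], [[0.89, -0.12, 0.15], -0.74], [[0.9, -0.05, 0.15], -0.74], [[0.9, 0, 0.15], -0.74], [[0.89, 0.06, 0.15], -0.74], [[0.89, 0.12, 0.15], -0.74], [[0.88, 0.17, 0.15], -0.74], [[0.87, 0.23, 0.15], -0.74], [[0, 0, 0], 0]])

```text
clock: 3.25
position: [0.5802, 0.1761, 0.2478]
tool_rot: [-3.14, -0.001, 1.611]
force: [-0.3, -0.9, -0.5]
grip_width: 0.0854
```

```bash
python3 - <<'E'
from h import *
np.set_printoptions(precision=4,suppress=True)
o=bot.observe();c=st();print(c,o['force'],o['qpos'])
print(plan(c,[.580,.1734,.15,np.radians(92.24)],2))
for n in('top','side'): cv2.imwrite(f'pics/{n}2.png',bot.grab_frame(n))
crop(cv2.imread('pics/top2.png'),225,150,110,100,6,'pics/t2c.png');
crop(cv2.imread('pics/side2.png'),200,130,160,190,3,'pics/s2c.png');
E
```

```text
[np.float64(0.5801517612461842), np.float64(0.17605599037170067), np.float64(0.24783582760270048), np.float64(1.6108396787040828)] [-0.3003 -0.8957 -0.508 ] [-0.01    0.5242 -0.5598  1.6118  0.3019  1.094  -0.6092]
[[[-0.03, -0.0, 0.98], np.float64(0.01)], [[-0.02, -0.01, 0.98], np.float64(0.0)]]
```

View pics/s2c.png

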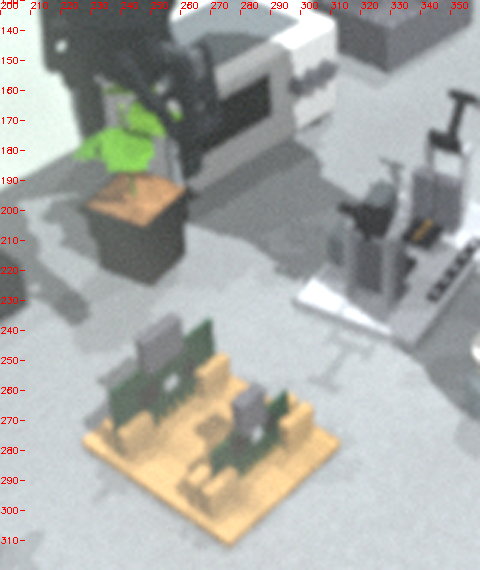

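```bash
python3 - <<'E'
from h import *
s=cv2.imread('pics/side1.png');t=cv2.imread('pics/top1.png')
crop(s,230,230,60,60,10,'pics/sst.png',1.5,0,5)
print(proj('side',[[.580,.1734,.104],[.58+.0008,.1534,.104],[.5792,.1934,.104],[.574,.1734,.104],[.586,.1734,.104]]))
print(proj('top',[[.580,.1734,.104],[.58+.0008,.1534,.104],[.5792,.1934,.104],[.574,.1734,.104],[.586,.1734,.104]]))
E
```

```text
[[253.6059984  238.40725799]
 [259.83106101 233.8779331 ]
 [247.22876501 243.04768838]
 [255.38544244 239.5701293 ]
 [251.83827765 237.2518745 ]]
[[260.67975942 184.83717399]
 [267.42766156 184.37238098]
 [253.93344783 185.30226676]
 [260.72280417 186.85575539]
 [260.63683995 182.81980488]]
```

View pics/sst.png

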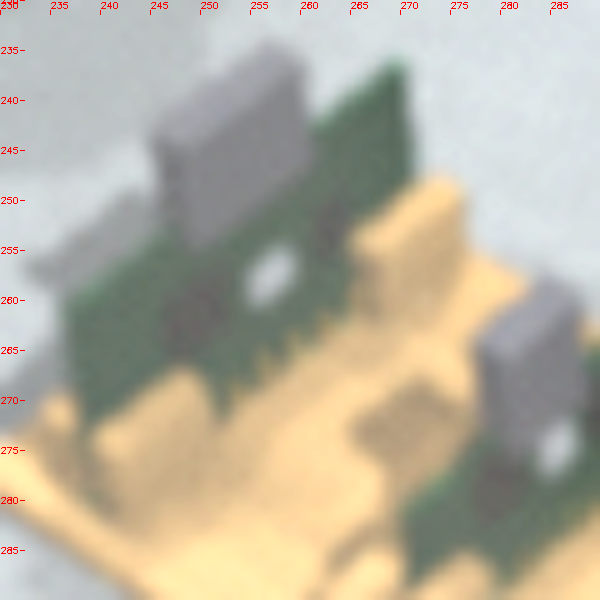

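Emit:
servo_tool(targets=[[[-0.03, 0, 0.8], 0], [[0, 0, 0.8], 0], [[0, 0, 0.8], 0], [[0, 0, 0.5], 0], [[0, 0, 0.3], 0], [[0, 0, 0.26], 0], [[0, 0, 0], 0]])

```text
clock: 4.22
position: [0.5803, 0.1715, 0.0756]
tool_rot: [-3.141, 0.0, 1.607]
force: [0.3, -0.2, 0.8]
grip_width: 0.0851
```

Emit:
servo_tool(targets=[[[0, 0, 0], 0], [[0, 0, 0], 0], [[0, 0, 0], 0], [[0, 0, 0], 0], [[0, 0, 0], 0], [[0, 0, 0], 0], [[0, 0, 0], 0], [[0, 0, 0], 0]], gripper=-1, newtons=25)

```text
clock: 5.22
position: [0.5806, 0.172, 0.0761]
tool_rot: [3.141, -0.0, 1.607]
force: [1.0, 0.6, 5.0]
grip_width: 0.0115
```

```bash
python3 - <<'E'
from h import *
np.set_printoptions(precision=4,suppress=True)
o=bot.observe();c=st();print(c,o['force'],o['moment'],o['grip_width'])
for n in('top','side'): cv2.imwrite(f'pics/{n}3.png',bot.grab_frame(n))
a=cv2.imread('pics/side3.png')[190:320,200:330]; cv2.imwrite('pics/s3c.png',cv2.resize(a,None,fx=4,fy=4,interpolation=2))
E
```

```text
[np.float64(0.5806044193622681), np.float64(0.17197040329940608), np.float64(0.07606178502508547), np.float64(1.6069669165207032)] [0.9696 0.5621 5.0016] [-0.1401 -0.1202  0.0173] 0.011466150866504437
```

View pics/s3c.png

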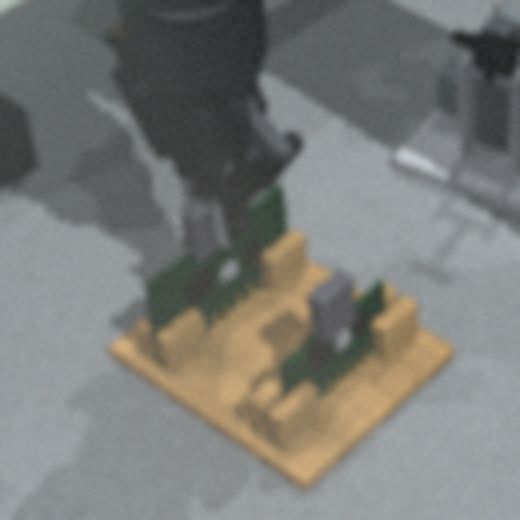

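Emit:
servo_tool(targets=[[[0, 0, 0], 0], [[0, 0, 0], 0], [[0, 0, -0.2], 0], [[0, 0, -0.4], 0], [[0, 0, -0.6], 0], [[0, 0, -0.8], 0], [[0, 0, -0.8], 0], [[0, 0, -0.8], 0], [[0, 0, -0.4], 0], [[0, 0, 0], 0], [[0, 0, 0], 0]], newtons=60)

```text
clock: 6.7
position: [0.5798, 0.1717, 0.2754]
tool_rot: [-3.141, 0.0, 1.607]
force: [-1.0, -0.0, -2.2]
grip_width: 0.0111
```

```bash
python3 - <<'E'
from h import *
np.set_printoptions(precision=4,suppress=True)
o=bot.observe();c=st();print(c,o['force'],o['moment'],o['grip_width'])
for n in('top','side'): cv2.imwrite(f'pics/{n}4.png',bot.grab_frame(n))
a=cv2.imread('pics/side4.png')[120:320,180:380]; cv2.imwrite('pics/s4c.png',cv2.resize(a,None,fx=3,fy=3,interpolation=2))
rp=(.5620,-.1105,.196)
tgt=R2W((3.3,0,0),rp)[0]; print(tgt,rp[2]+np.pi/2)
print(plan(c,[tgt[0],tgt[1],.270,np.pi/2+rp[2]],8))
E
```

```text
[np.float64(0.5797940359675512), np.float64(0.17174752237353322), np.float64(0.27537948465226936), np.float64(1.607212033727514)] [-1.0206 -0.0024 -2.1516] [-0.0222 -0.0182 -0.0028] 0.011089894259346922
[ 0.5652 -0.1099  0.    ] 1.7667963267948965
[[[-0.7, -0.06, 0.01], np.float64(-0.23)], [[-0.7, -0.08, 0.02], np.float64(-0.23)], [[-0.7, -0.09, 0.01], np.float64(-0.23)], [[-0.7, -0.1, 0.01], np.float64(-0.22)], [[-0.69, -0.12, 0.02], np.float64(-0.23)], [[-0.7, -0.13, 0.01], np.float64(-0.23)], [[-0.69, -0.15, 0.01], np.float64(-0.23)], [[-0.68, -0.16, 0.02], np.float64(-0.23)]]
```

View pics/s4c.png

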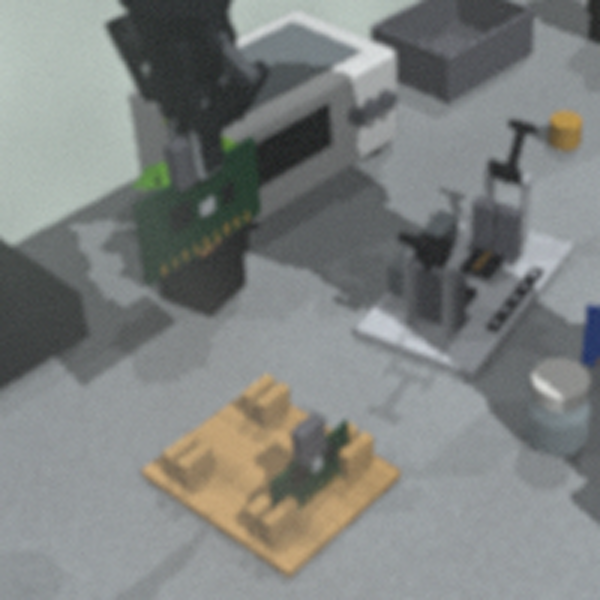

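Emit:
servo_tool(targets=[[[-0.7, -0.06, 0.02], -0.23], [[-0.7, -0.08, 0.01], -0.23], [[-0.7, -0.09, 0.01], -0.23], [[-0.7, -0.1, 0.01], -0.22], [[-0.69, -0.12, 0.02], -0.23], [[-0.7, -0.13, 0.01], -0.23], [[-0.69, -0.15, 0.01], -0.23], [[-0.68, -0.16, 0.02], -0.23], [[0, 0, 0], 0], [[0, 0, 0], 0]])

```text
clock: 8.05
position: [0.5653, -0.1089, 0.2698]
tool_rot: [-3.141, -0.001, 1.767]
force: [0.4, 0.9, -1.3]
grip_width: 0.011
```

```bash
python3 - <<'E'
from h import *
np.set_printoptions(precision=4,suppress=True)
o=bot.observe();c=st();print(c,o['force'],o['moment'],o['grip_width'])
for n in('top','side'): cv2.imwrite(f'pics/{n}5.png',np.mean([bot.grab_frame(n).astype(float) for _ in range(3)],axis=0).astype(np.uint8))
crop(cv2.imread('pics/side5.png'),280,90,110,165,5,'pics/s5c.png',1.6,0)
crop(cv2.imread('pics/top5.png'),295,140,120,90,6,'pics/t5c.png',1.6,0)
E
```

```text
[np.float64(0.5653131588204421), np.float64(-0.10890783676668199), np.float64(0.2698132925367418), np.float64(1.7669453635392998)] [ 0.408   0.898  -1.2836] [ 0.0213 -0.0366  0.0245] 0.01099545162005207
```

View pics/s5c.png

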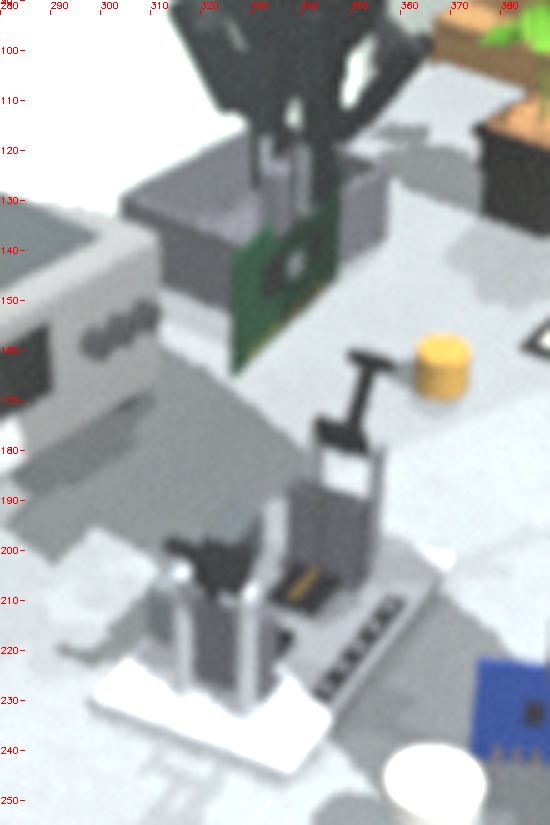

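View pics/t5c.png

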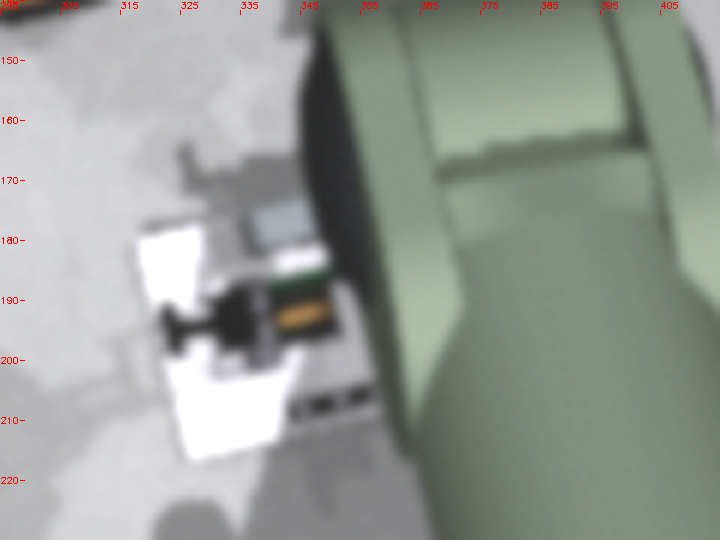

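```bash
python3 - <<'E'
from h import *
np.set_printoptions(precision=4,suppress=True)
c=np.array(st()); yaw=c[3]; n_=np.array([np.sin(yaw),-np.cos(yaw),0]); u=np.array([np.cos(yaw),np.sin(yaw),0])
def onpl(px):
    o,d=ray('side',px); t=((c[:3]-o)@n_)/(d@n_); P=o+d*t; return (P-c[:3])@u*1000,(P[2]-c[2])*1000
for nm,px in(('LL',(326.7,165)),('LR',(347,147.5)),('UL',(326,142)),('UR',(347,129)),('LM',(336.5,156.5))): print(nm,onpl(px))
crop(cv2.imread('pics/top5.png'),330,175,28,28,20,'pics/t5d.png',1.8,0,2)
crop(cv2.imread('pics/side5.png'),320,110,36,62,12,'pics/s5d.png',1.6,0,4)
print(proj('top',c[:3]+u*.055+[0,0,.001]),proj('top',c[:3]+u*.055+[0,0,-.065]))
E
```

```text
LL (np.float64(57.65152325419419), np.float64(-66.5850401018408))
LR (np.float64(-51.427608180079794), np.float64(-72.70584893824633))
UL (np.float64(62.257239897335765), np.float64(-1.328226623927009))
UR (np.float64(-46.83520163538154), np.float64(-17.14577700835512))
LM (np.float64(6.998686299434314), np.float64(-69.27795317060465))
[[341.3821 185.5605]] [[339.9974 187.9152]]
```

View pics/t5d.png

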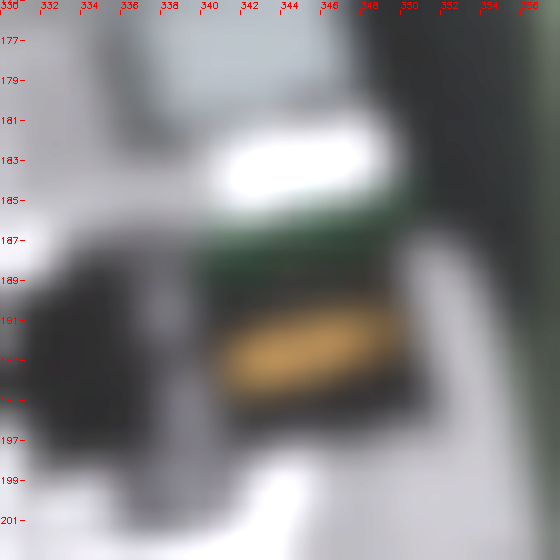

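View pics/s5d.png

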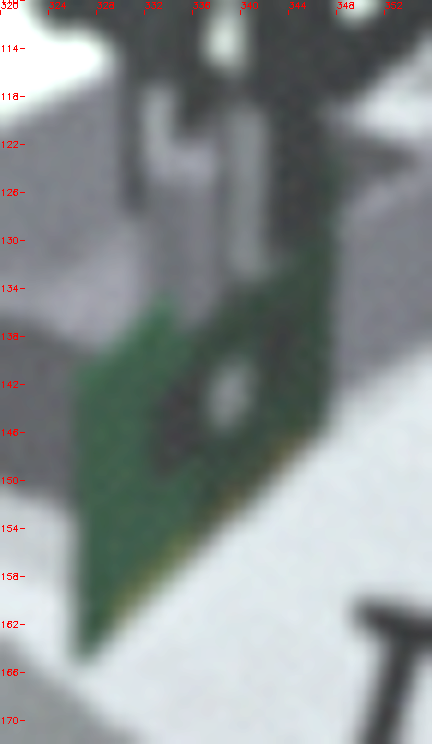

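```bash
python3 - <<'E'
from h import *
np.set_printoptions(precision=2,suppress=True)
c=np.array(st()); yaw=c[3]; n_=np.array([np.sin(yaw),-np.cos(yaw),0]); u=np.array([np.cos(yaw),np.sin(yaw),0]);k=np.array([0,0,1])
for off in(0,.0025):
 for y,z in((.055,-.065),(-.055,-.065),(.055,.001),(-.055,.001)):
  print(off,y,z,proj('side',c[:3]+u*(y+off)+k*z-n_*.002),proj('top',c[:3]+u*(y+off)+k*z-n_*.002))
rp=(.5619,-.1116,.1942)
for y,z in ((.055,-.065),):
  for px in ((339.3,188.3),): print(onz('top',px,c[2]-.065)-c[:3])
# relation in image: rack vs. board expected side px for rack candidate
for rp in((.5619,-.1116,.1942),(.562,-.1095,.196)):
  print(proj('side',R2W([(60,105,12),(-60,105,12),(-60,-105,12)],rp)))
E
```

```text
0 0.055 -0.065 [[327.96 164.15]] [[340.16 188.62]]
0 -0.055 -0.065 [[348.42 144.49]] [[379.05 179.73]]
0 0.055 0.001 [[328.28 139.99]] [[341.56 186.3 ]]
0 -0.055 0.001 [[349.46 121.34]] [[382.47 176.96]]
0.0025 0.055 -0.065 [[327.46 164.63]] [[339.28 188.82]]
0.0025 -0.055 -0.065 [[347.99 144.91]] [[378.17 179.93]]
0.0025 0.055 0.001 [[327.76 140.45]] [[340.62 186.52]]
0.0025 -0.055 0.001 [[349.01 121.73]] [[381.55 177.17]]
[-0.01  0.06 -0.07]
[[299.32 228.5 ]
 [339.2  243.74]
 [373.13 200.86]]
[[298.8  228.91]
 [338.74 244.14]
 [372.63 201.14]]
```

```bash
python3 - <<'E'
from h import *
print(plan(st(),[.5657,-.1119,.190,1.766],2))
E
```

```text
[[[-0.03, -0.0, 0.8], np.float64(0.01)], [[-0.03, -0.01, 0.81], np.float64(0.01)]]
```

Emit:
servo_tool(targets=[[[-0.03, 0, 0.5], 0], [[-0.03, 0, 0.6], 0], [[0, 0, 0.5], 0], [[0, 0, 0], 0], [[0, 0, 0], 0]])

```text
clock: 8.98
position: [0.5666, -0.1123, 0.1913]
tool_rot: [3.141, 0.0, 1.767]
force: [-0.1, 0.1, -1.7]
grip_width: 0.011
```

```bash
python3 - <<'E'
from h import *
np.set_printoptions(precision=4,suppress=True)
o=bot.observe();c=st();print(c,o['force'],o['moment'],o['grip_width'])
for n in('top','side'): cv2.imwrite(f'pics/{n}6.png',np.mean([bot.grab_frame(n).astype(float) for _ in range(3)],axis=0).astype(np.uint8))
crop(cv2.imread('pics/side6.png'),290,130,85,120,6,'pics/s6c.png',1.6,0)
crop(cv2.imread('pics/top6.png'),312,170,50,50,14,'pics/t6c.png',1.8,0,5)
E
```

```text
[np.float64(0.566600135198123), np.float64(-0.11231483438648117), np.float64(0.19132522102350943), np.float64(1.7668603761748676)] [-0.1431  0.085  -1.6522] [ 0.0508 -0.0632 -0.004 ] 0.0109938750783858
```

View pics/s6c.png

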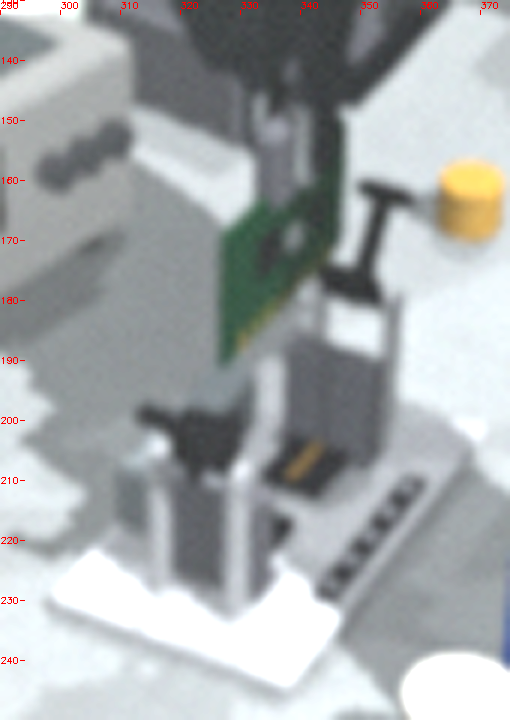

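View pics/t6c.png

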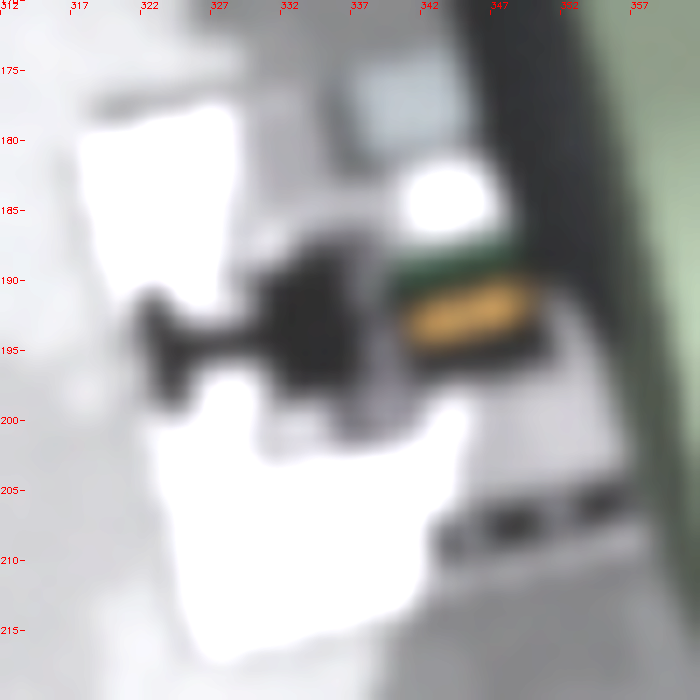

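```bash
python3 - <<'E'
from h import *
np.set_printoptions(precision=2,suppress=True)
c=np.array(st()); yaw=c[3]; n_=np.array([np.sin(yaw),-np.cos(yaw),0]); u=np.array([np.cos(yaw),np.sin(yaw),0]);k=np.array([0,0,1])
def rel(P): d=P-c[:3]; return np.array([d@n_,d@u,d[2]])*1000
im=cv2.imread('pics/top6.png'); hsv=cv2.cvtColor(im,cv2.COLOR_BGR2HSV)
m=cv2.inRange(hsv,(45,60,10),(90,255,150)); m[:, :330]=0;m[:,352:]=0;m[:180]=0;m[195:]=0
ys,xs=np.nonzero(m)
for x in range(xs.min(),xs.max()+1): print(x,sorted(ys[xs==x]))
print('gold in tool frame', rel(onz('top',(345.125,191.94),.02)),rel(onz('top',(362.78,187.75),.02)),'slotR',rel(onz('top',(372.5,184.2),.065)))
print('pred lower edge -n face', [proj('top',c[:3]+u*y+k*z-n_*.002) for y in(.0575,.04,.03) for z in(-.065,.001)])
print('gold side',rel(onz('side',(340.2857,206.4286),.02)), 'gold side top-bias', rel(onz('side',(341.2,205.4),.02)))
E
```

```text
342 [np.int64(189)]
343 [np.int64(189)]
gold in tool frame [  -1.39   32.03 -170.87] [  -0.88  -24.98 -170.87] slotR [   0.    -50.91 -125.87]
pred lower edge -n face [array([[339.03, 191.  ]]), array([[340.29, 188.94]]), array([[344.88, 189.67]]), array([[346.43, 187.54]]), array([[348.23, 188.91]]), array([[349.93, 186.74]])]
gold side [   1.27  -23.47 -170.87] gold side top-bias [   1.23  -28.95 -170.87]
```

Emit:
servo_tool(targets=[[[0, 0, 0.3], 0], [[0, 0, 0.3], 0], [[0, 0, 0.2], 0], [[0, 0, 0.15], 0], [[0, 0, 0.1], 0], [[0, 0, 0], 0], [[0, 0, 0], 0]])

```text
clock: 10.15
position: [0.5663, -0.1125, 0.1381]
tool_rot: [3.141, 0.0, 1.767]
force: [0.3, 0.2, -2.6]
grip_width: 0.0105
```

Emit:
servo_tool(targets=[[[0, 0, 0.05], 0], [[0, 0, 0.05], 0], [[0, 0, 0.02], 0], [[0, 0, 0.02], 0], [[0, 0, 0.0], 0]])

```text
clock: 10.78
position: [0.5661, -0.1124, 0.1307]
tool_rot: [-3.142, -0.0, 1.767]
force: [-0.1, 0.4, -1.7]
grip_width: 0.0112
```

Emit:
servo_tool(targets=[[[0, 0, 0.02], 0], [[0, 0, 0.02], 0], [[0, 0, 0.02], 0], [[0, 0, 0], 0]])

```text
clock: 11.28
position: [0.5661, -0.1125, 0.1277]
tool_rot: [-3.142, -0.0, 1.767]
force: [-0.2, 0.4, -1.0]
grip_width: 0.0105
```

Emit:
servo_tool(targets=[[[0, 0, 0.02], 0], [[0, 0, 0.02], 0], [[0, 0, 0.02], 0], [[0, 0, 0], 0]])

```text
clock: 11.78
position: [0.5661, -0.1125, 0.1247]
tool_rot: [-3.142, -0.0, 1.767]
force: [0.4, -0.9, -0.9]
grip_width: 0.0114
```

Emit:
servo_tool(targets=[[[0, 0, 0.03], 0], [[0, 0, 0.03], 0], [[0, 0, 0.03], 0], [[0, 0, 0], 0]])

```text
clock: 12.28
position: [0.5661, -0.1125, 0.1202]
tool_rot: [-3.141, -0.0, 1.767]
force: [-0.2, 0.2, -1.7]
grip_width: 0.011
```

```bash
python3 - <<'E'
from h import *
np.set_printoptions(precision=4,suppress=True)
o=bot.observe();c=st();print(c,o['force'],o['moment'],o['grip_width'])
for n in('top','side'): cv2.imwrite(f'pics/{n}7.png',np.mean([bot.grab_frame(n).astype(float) for _ in range(2)],axis=0).astype(np.uint8))
crop(cv2.imread('pics/side7.png'),295,140,75,100,7,'pics/s7c.png',1.8,0)
crop(cv2.imread('pics/top7.png'),312,170,50,50,14,'pics/t7c.png',1.8,0,5)
E
```

```text
[np.float64(0.5660575602356609), np.float64(-0.11246495653270198), np.float64(0.1201555454452492), np.float64(1.7666684990598935)] [-0.2253  0.2429 -1.7144] [ 0.0437 -0.0591  0.0745] 0.011036728344518746
```

View pics/s7c.png

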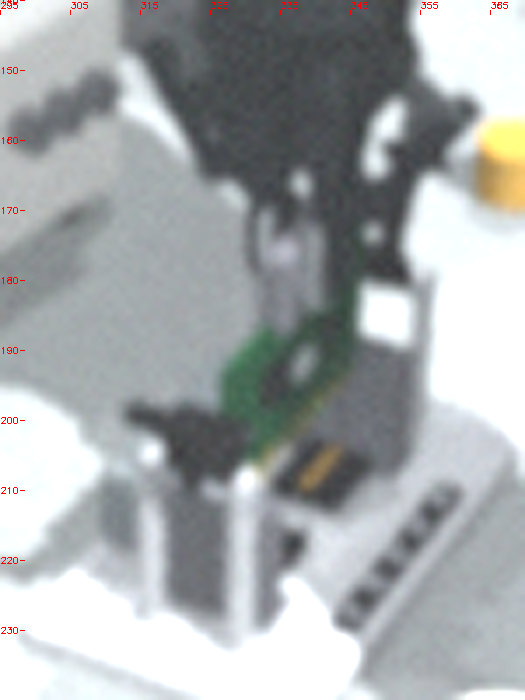

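View pics/t7c.png

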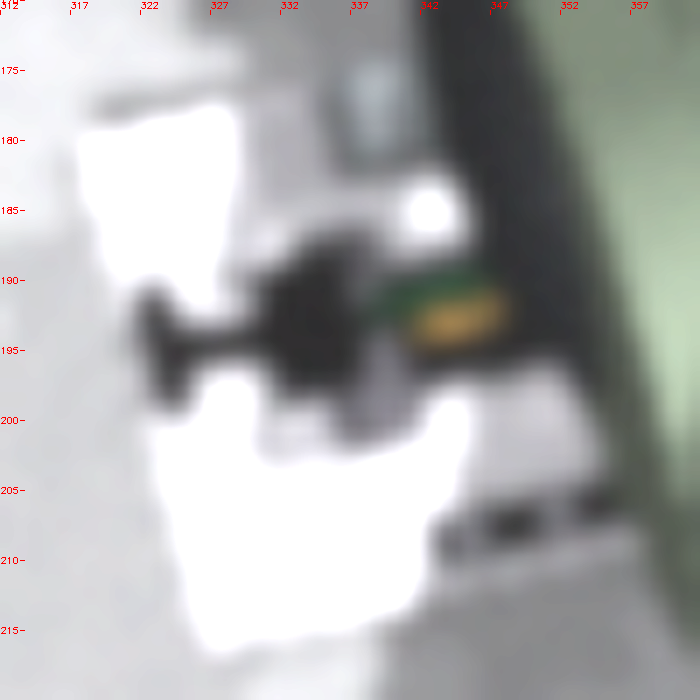

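Emit:
servo_tool(targets=[[[0, 0, 0.04], 0], [[0, 0, 0.04], 0], [[0, 0, 0.04], 0], [[0, 0, 0.04], 0], [[0, 0, 0.04], 0], [[0, 0, 0], 0]])

```text
clock: 13.22
position: [0.566, -0.1125, 0.1101]
tool_rot: [-3.141, -0.0, 1.767]
force: [0.1, -0.9, -2.0]
grip_width: 0.0109
```

Emit:
servo_tool(targets=[[[0, 0, 0.04], 0], [[0, 0, 0.04], 0], [[0, 0, 0.04], 0], [[0, 0, 0.04], 0], [[0, 0, 0.04], 0], [[0, 0, 0], 0]])

```text
clock: 13.98
position: [0.5661, -0.1125, 0.1001]
tool_rot: [-3.142, -0.0, 1.767]
force: [1.2, 0.2, -1.7]
grip_width: 0.011
```

Emit:
servo_tool(targets=[[[0, 0, 0.04], 0], [[0, 0, 0.04], 0], [[0, 0, 0.04], 0], [[0, 0, 0.04], 0], [[0, 0, 0.02], 0], [[0, 0, 0], 0]])

```text
clock: 14.72
position: [0.5661, -0.1125, 0.0912]
tool_rot: [-3.142, -0.0, 1.767]
force: [0.9, 0.3, -2.4]
grip_width: 0.0111
```

Emit:
servo_tool(targets=[[[0, 0, 0.02], 0], [[0, 0, 0.02], 0], [[0, 0, 0.02], 0], [[0, 0, 0], 0]])

```text
clock: 15.22
position: [0.5661, -0.1125, 0.0882]
tool_rot: [3.142, -0.0, 1.767]
force: [1.1, -0.1, -2.5]
grip_width: 0.0111
```

Emit:
servo_tool(targets=[[[0, 0, 0.02], 0], [[0, 0, 0.02], 0], [[0, 0, 0], 0]])

```text
clock: 15.6
position: [0.5661, -0.1125, 0.0862]
tool_rot: [3.142, -0.0, 1.767]
force: [1.1, -0.8, -1.9]
grip_width: 0.0109
```

Emit:
servo_tool(targets=[[[0, 0, 0.01], 0], [[0, 0, 0.01], 0], [[0, 0, 0], 0]])

```text
clock: 15.98
position: [0.5661, -0.1125, 0.0854]
tool_rot: [3.141, 0.0, 1.767]
force: [0.8, 0.0, 3.4]
grip_width: 0.0108
```

Emit:
servo_tool(targets=[[[0, 0, 0], 0], [[0, 0, 0], 0], [[0, 0, 0], 0], [[0, 0, 0], 0], [[0, 0, 0], 0]], gripper=0)

```text
clock: 16.6
position: [0.566, -0.1125, 0.0853]
tool_rot: [-3.142, -0.0, 1.767]
force: [0.4, -0.5, 0.4]
grip_width: 0.0427
```

```bash
python3 - <<'E'
from h import *
np.set_printoptions(precision=4,suppress=True)
o=bot.observe();c=st();print(c,o['force'],o['moment'],o['grip_width'])
for n in('side',): cv2.imwrite(f'pics/{n}8.png',np.mean([bot.grab_frame(n).astype(float) for _ in range(2)],axis=0).astype(np.uint8))
crop(cv2.imread('pics/side8.png'),295,140,75,100,7,'pics/s8c.png',1.8,0)
E
```

```text
[np.float64(0.5660460904277748), np.float64(-0.11248107476846712), np.float64(0.08526968839589079), np.float64(1.7667177728060945)] [ 0.3545 -0.4763  0.4121] [ 0.0004 -0.0192  0.0348] 0.04271889936770599
```

View pics/s8c.png

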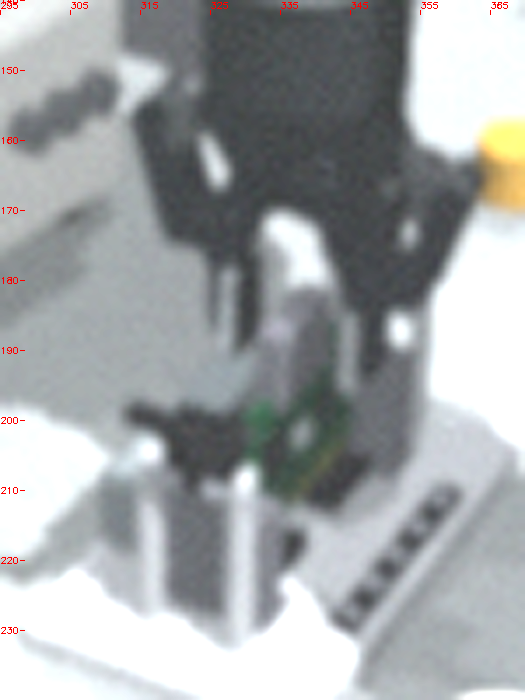

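Emit:
servo_tool(targets=[[[0, 0, -0.2], 0], [[0, 0, -0.4], 0], [[0, 0, -0.6], 0], [[0, 0, -0.8], 0], [[0, 0, -0.7], 0], [[0, 0, -0.3], 0], [[0, 0, 0], 0]])

```text
clock: 17.58
position: [0.5663, -0.1126, 0.2364]
tool_rot: [3.14, 0.001, 1.767]
force: [0.1, 0.6, -0.1]
grip_width: 0.0424
```

```bash
python3 - <<'E'
from h import *
np.set_printoptions(precision=4,suppress=True)
o=bot.observe();c=st();print(c,o['force'])
for n in('side',): cv2.imwrite(f'pics/{n}9.png',np.mean([bot.grab_frame(n).astype(float) for _ in range(2)],axis=0).astype(np.uint8))
crop(cv2.imread('pics/side9.png'),295,150,75,100,7,'pics/s9c.png',1.8,0)
rp=(.562,-.110,.1955)
for y in(128,-128): P=R2W((0,y,0),rp)[0]; print(P,plan(c,[P[0],P[1],c[2],np.pi/2+rp[2]],4))
E
```

```text
[np.float64(0.5663195573194147), np.float64(-0.11259602715369417), np.float64(0.2364082018122695), np.float64(1.7665487058404785)] [ 0.0709  0.619  -0.0734]
[0.5371 0.0156 0.    ] [[[0.66, -0.02, -0.0], np.float64(0.0)], [[0.65, -0.02, -0.0], np.float64(0.0)], [[0.66, -0.02, -0.0], np.float64(0.0)], [[0.66, -0.01, -0.0], np.float64(0.0)]]
[ 0.5869 -0.2356  0.    ] [[[-0.62, -0.02, -0.0], np.float64(0.0)], [[-0.63, -0.02, -0.0], np.float64(0.0)], [[-0.62, -0.02, -0.0], np.float64(0.0)], [[-0.62, -0.02, -0.0], np.float64(0.0)]]
```

View pics/s9c.png

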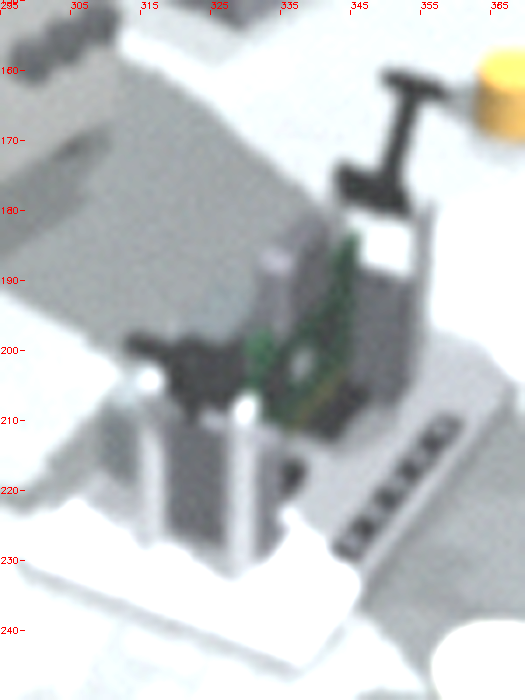

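Emit:
servo_tool(targets=[[[0.66, -0.02, 0], 0], [[0.66, -0.02, 0], 0], [[0.66, -0.02, 0], 0], [[0.66, -0.01, 0], 0], [[0, 0, 0.6], 0], [[0, 0, 0.7], 0], [[0, 0, 0.6], 0], [[0, 0, 0.46], 0], [[0, 0, 0], 0]], gripper=-1)

```text
clock: 18.8
position: [0.5355, 0.0164, 0.1152]
tool_rot: [-3.137, -0.001, 1.767]
force: [0.6, -0.5, 1.8]
grip_width: 0.0001
```

```bash
python3 - <<'E'
from h import *
np.set_printoptions(precision=4,suppress=True)
o=bot.observe();c=st();print(c,o['force'],o['grip_width'])
for n in('side','top'): cv2.imwrite(f'pics/{n}10.png',bot.grab_frame(n))
crop(cv2.imread('pics/side10.png'),285,140,85,110,6,'pics/s10c.png',1.8,0)
E
```

```text
[np.float64(0.5354506856315723), np.float64(0.016397063982695723), np.float64(0.11524432514617905), np.float64(1.7672473651268104)] [ 0.6158 -0.4824  1.8167] 0.00014953678184090864
```

View pics/s10c.png

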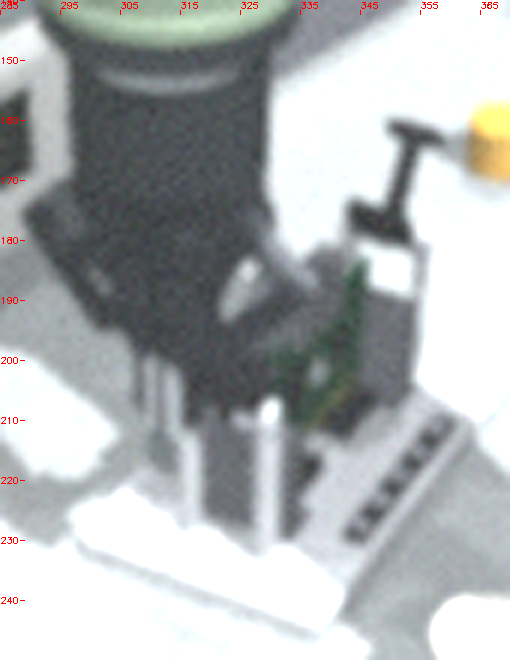

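Emit:
servo_tool(targets=[[[-0.1, 0, 0], 0], [[-0.1, 0, 0], 0], [[-0.08, 0, 0], 0], [[-0.08, 0, 0], 0], [[-0.08, 0, 0], 0], [[-0.08, 0, 0], 0]])

```text
clock: 19.65
position: [0.5425, -0.0085, 0.118]
tool_rot: [3.14, -0.001, 1.767]
force: [-0.2, 6.6, 4.3]
grip_width: -0.0001
```

Emit:
servo_tool(targets=[[[-0.08, 0, 0], 0], [[-0.08, 0, -0.03], 0], [[-0.08, 0, -0.03], 0], [[0, 0, 0], 0]])

```text
clock: 20.15
position: [0.5444, -0.0214, 0.1204]
tool_rot: [3.142, 0.0, 1.766]
force: [-0.8, 1.5, 0.2]
grip_width: 0.0
```

Emit:
servo_tool(targets=[[[-0.06, 0, -0.02], 0], [[-0.06, 0, -0.02], 0], [[0, 0, 0], 0]])

```text
clock: 20.52
position: [0.5453, -0.027, 0.1222]
tool_rot: [-3.141, -0.0, 1.767]
force: [-1.3, 3.8, -2.0]
grip_width: 0.0002
```

```bash
python3 - <<'E'
from h import *
o=bot.observe();c=st();print(c,o['force'],o['grip_width'])
for n in('side','top'): cv2.imwrite(f'pics/{n}11.png',bot.grab_frame(n))
crop(cv2.imread('pics/side11.png'),285,140,85,110,6,'pics/s11c.png',1.8,0)
E
```

```text
[np.float64(0.5452757928699584), np.float64(-0.026966511773703884), np.float64(0.12222300994338181), np.float64(1.7665934764606055)] [-1.28344666  3.82037264 -1.96428697] 0.00022584841849875747
```

View pics/s11c.png

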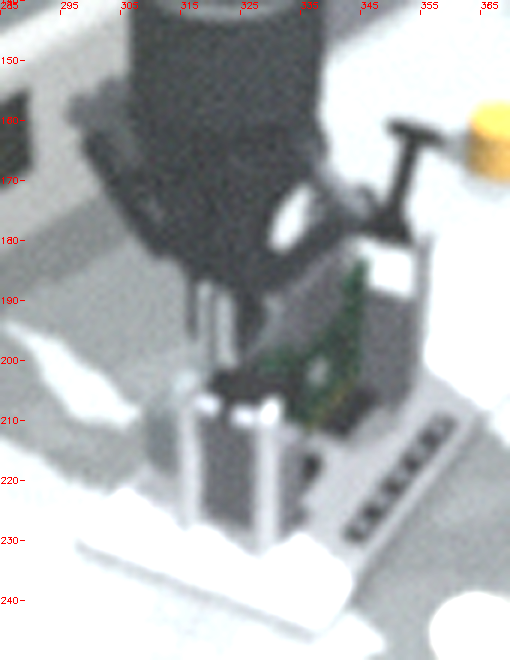

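Emit:
servo_tool(targets=[[[0.3, 0, 0], 0], [[0, 0, -0.8], 0], [[0, 0, -0.8], 0], [[0, 0, -0.7], 0], [[0, 0, 0], 0]])

```text
clock: 21.25
position: [0.5436, -0.0113, 0.2398]
tool_rot: [3.137, 0.001, 1.767]
force: [0.2, -0.5, 0.1]
grip_width: 0.0001
```

```bash
python3 - <<'E'
from h import *
o=bot.observe();c=st();print(c,o['force'])
rp=(.562,-.110,.1955)
P=R2W((0,-128,0),rp)[0]; print(P,plan(c,[P[0],P[1],c[2],np.pi/2+rp[2]],6))
E
```

```text
[np.float64(0.5436499788895188), np.float64(-0.011348284577109026), np.float64(0.2397659874037038), np.float64(1.7669727388529797)] [ 0.24663838 -0.49402564  0.12685101]
[ 0.5868649  -0.23556168  0.        ] [[[-0.76, -0.0, -0.0], np.float64(0.0)], [[-0.76, -0.01, -0.0], np.float64(0.0)], [[-0.76, -0.0, -0.0], np.float64(0.0)], [[-0.76, -0.01, -0.0], np.float64(0.01)], [[-0.77, -0.0, -0.0], np.float64(-0.0)], [[-0.76, -0.01, -0.0], np.float64(-0.0)]]
```

Emit:
servo_tool(targets=[[[-0.77, 0, 0], 0], [[-0.77, 0, 0], 0], [[-0.77, -0.01, 0], 0], [[-0.77, -0.01, 0], 0], [[-0.77, 0, 0], 0], [[-0.77, 0, 0], 0], [[0, 0, 0], 0], [[0, 0, 0.6], 0], [[0, 0, 0.7], 0], [[0, 0, 0.6], 0], [[0, 0, 0.5], 0], [[0, 0, 0], 0]])

```text
clock: 22.75
position: [0.5856, -0.2373, 0.1155]
tool_rot: [-3.139, -0.002, 1.768]
force: [-0.5, 0.6, 0.4]
grip_width: 0.0
```

```bash
python3 - <<'E'
from h import *
o=bot.observe();c=st();print(c,o['force'])
for n in('side','top'): cv2.imwrite(f'pics/{n}12.png',bot.grab_frame(n))
crop(cv2.imread('pics/side12.png'),295,100,110,130,6,'pics/s12c.png',1.8,0)
E
```

```text
[np.float64(0.5856087886125548), np.float64(-0.23730463610565047), np.float64(0.11545293818783374), np.float64(1.768024120861248)] [-0.47231441  0.597701    0.38395902]
```

View pics/s12c.png

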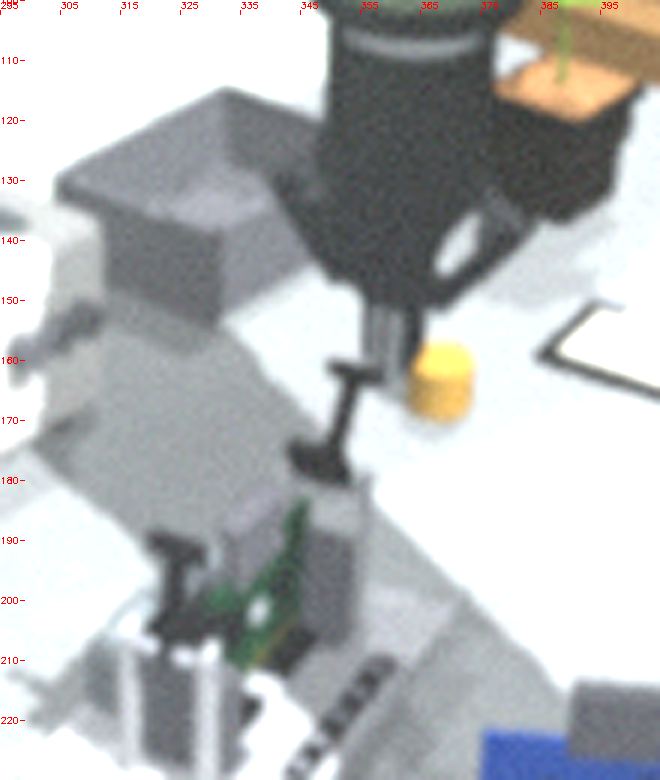

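Emit:
servo_tool(targets=[[[0.1, 0, 0], 0], [[0.1, 0, 0], 0], [[0.08, 0, 0], 0], [[0.08, 0, 0], 0], [[0.08, 0, 0], 0], [[0.08, 0, 0], 0]])

```text
clock: 23.6
position: [0.5821, -0.2146, 0.1184]
tool_rot: [3.14, 0.003, 1.766]
force: [1.8, -6.8, 6.7]
grip_width: 0.0001
```

Emit:
servo_tool(targets=[[[0.08, 0, -0.03], 0], [[0.08, 0, -0.03], 0], [[0.08, 0, -0.02], 0], [[0.06, 0, -0.02], 0], [[0.06, 0, -0.02], 0], [[0, 0, 0], 0]])

```text
clock: 24.35
position: [0.5777, -0.1956, 0.1232]
tool_rot: [-3.141, -0.0, 1.767]
force: [-0.5, -2.6, -0.9]
grip_width: -0.0002
```

Emit:
servo_tool(targets=[[[0.04, 0, 0], 0], [[0.04, 0, 0], 0], [[0.04, 0, 0], 0], [[0, 0, 0], 0]])

```text
clock: 24.85
position: [0.5766, -0.1903, 0.1231]
tool_rot: [-3.141, 0.0, 1.766]
force: [0.7, -5.6, -3.0]
grip_width: 0.0
```

Emit:
servo_tool(targets=[[[0.02, 0, 0], 0], [[0.02, 0, 0], 0], [[0, 0, 0], 0]])

```text
clock: 25.22
position: [0.5762, -0.1886, 0.1232]
tool_rot: [-3.141, 0.001, 1.766]
force: [-0.0, -7.4, -1.0]
grip_width: 0.0001
```

Emit:
servo_tool(targets=[[[0.02, 0, 0], 0], [[0.02, 0, 0], 0], [[0, 0, 0], 0], [[-0.2, 0, 0], 0], [[-0.1, 0, -0.5], 0], [[0, 0, -0.9], 0], [[0, 0, -0.9], 0], [[0, 0, 0], 0]])

```text
clock: 26.22
position: [0.5805, -0.2007, 0.2416]
tool_rot: [3.137, 0.002, 1.767]
force: [-0.5, -0.3, -0.2]
grip_width: 0.0002
```

```bash
python3 - <<'E'
from h import *
o=bot.observe();c=st();print(c,o['force'])
rp=(.562,-.110,.1955)
P=R2W((0,105,0),rp)[0]; print(P,plan(c,[P[0],P[1],c[2],np.pi/2+rp[2]],5))
cv2.imwrite('pics/side13.png',bot.grab_frame('side'))
crop(cv2.imread('pics/side13.png'),295,140,75,100,7,'pics/s13c.png',1.8,0)
E
```

```text
[np.float64(0.5805216311549313), np.float64(-0.20072705416879685), np.float64(0.24159439680753383), np.float64(1.7667761170512448)] [-0.46011084 -0.32423297 -0.24527859]
[ 0.54160301 -0.00700018  0.        ] [[[0.79, -0.0, -0.0], np.float64(0.0)], [[0.79, -0.0, -0.0], np.float64(0.0)], [[0.79, -0.01, -0.0], np.float64(0.0)], [[0.79, 0.0, -0.0], np.float64(0.0)], [[0.79, 0.0, -0.0], np.float64(0.01)]]
```

View pics/s13c.png

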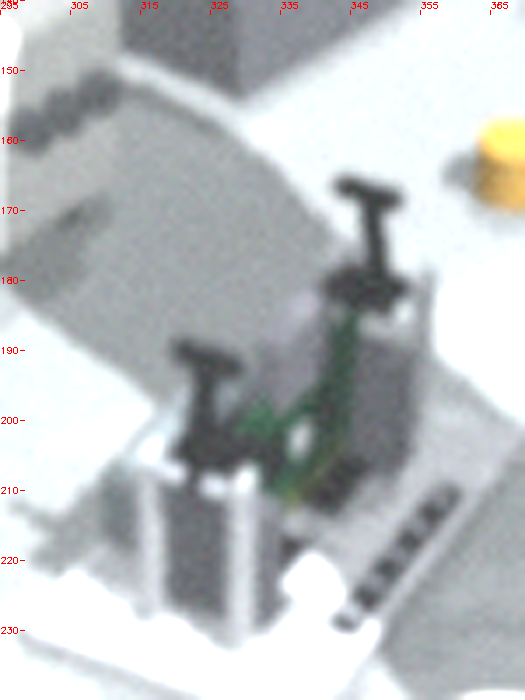

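Emit:
servo_tool(targets=[[[0.79, 0, 0], 0], [[0.79, 0, 0], 0], [[0.79, -0.01, 0], 0], [[0.79, 0, 0], 0], [[0.79, 0, 0], 0], [[0, 0, 0], 0], [[0, 0, 0.6], 0], [[0, 0, 0.7], 0], [[0, 0, 0.6], 0], [[0, 0, 0.47], 0], [[0, 0, 0], 0]])

```text
clock: 27.65
position: [0.5388, -0.0076, 0.1179]
tool_rot: [-3.138, -0.001, 1.766]
force: [0.1, 0.2, -0.7]
grip_width: 0.0002
```

Emit:
servo_tool(targets=[[[-0.1, 0, 0], 0], [[-0.1, 0, 0], 0], [[-0.08, 0, 0], 0], [[-0.08, 0, 0], 0], [[-0.08, 0, 0], 0], [[-0.04, 0, 0], 0], [[0, 0, 0], 0]])

```text
clock: 28.52
position: [0.5447, -0.0301, 0.1198]
tool_rot: [3.142, -0.001, 1.767]
force: [-0.5, 3.3, -0.2]
grip_width: -0.0002
```

Emit:
servo_tool(targets=[[[0.0, 0, -0.06], 0], [[-0.04, 0, 0], 0], [[-0.04, 0, 0], 0], [[0, 0, 0], 0]])

```text
clock: 29.02
position: [0.5453, -0.034, 0.1227]
tool_rot: [-3.141, -0.001, 1.767]
force: [-1.6, 6.3, -1.9]
grip_width: -0.0001
```

Emit:
servo_tool(targets=[[[-0.03, 0, 0], 0], [[-0.03, 0, 0], 0], [[0, 0, 0], 0]])

```text
clock: 29.4
position: [0.5458, -0.0366, 0.1226]
tool_rot: [-3.141, -0.001, 1.767]
force: [-1.9, 8.1, -2.2]
grip_width: -0.0001
```

Emit:
servo_tool(targets=[[[-0.02, 0, 0], 0], [[-0.02, 0, 0], 0], [[0, 0, 0], 0]])

```text
clock: 29.78
position: [0.5462, -0.0385, 0.1228]
tool_rot: [-3.141, -0.001, 1.767]
force: [-3.3, 8.0, 0.6]
grip_width: 0.0001
```

Emit:
servo_tool(targets=[[[-0.02, 0, 0], 0], [[-0.02, 0, 0], 0], [[0, 0, 0], 0]])

```text
clock: 30.15
position: [0.5465, -0.0404, 0.1228]
tool_rot: [-3.141, -0.001, 1.768]
force: [-3.7, 9.3, -0.2]
grip_width: 0.0
```

Emit:
servo_tool(targets=[[[-0.02, 0, 0], 0], [[-0.02, 0, 0], 0], [[0, 0, 0], 0]])

```text
clock: 30.52
position: [0.5467, -0.0413, 0.1227]
tool_rot: [-3.141, -0.003, 1.768]
force: [-5.7, 15.2, 0.2]
grip_width: -0.0003
```

```bash
python3 - <<'E'
from h import *
o=bot.observe();c=st();print(c,o['force'])
for n in('side',):cv2.imwrite('pics/side14.png',bot.grab_frame('side'))
crop(cv2.imread('pics/side14.png'),295,130,75,110,7,'pics/s14c.png',1.8,0)
E
```

```text
[np.float64(0.5466589888170473), np.float64(-0.0412561994818188), np.float64(0.12265532203016802), np.float64(1.7683064339219383)] [-5.67027475 15.20331862  0.18020777]
```

View pics/s14c.png

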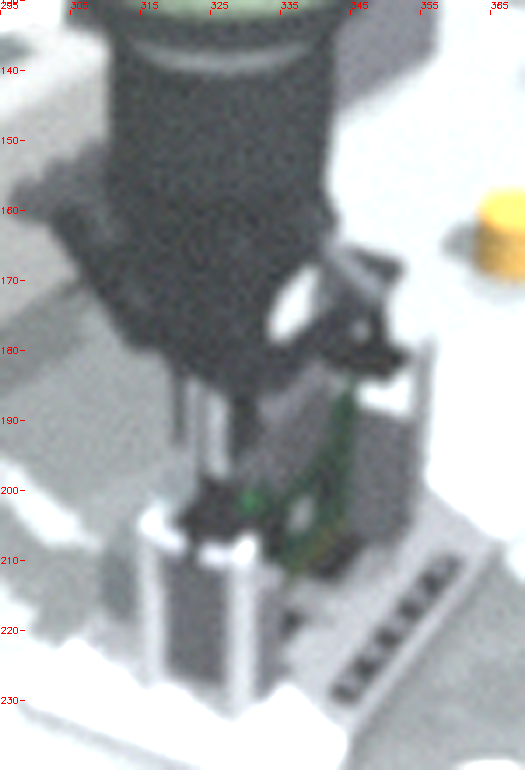

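Emit:
servo_tool(targets=[[[0.1, 0, 0], 0], [[0.3, 0, 0], 0], [[0.1, 0, -0.5], 0], [[0, 0, -0.9], 0], [[0, 0, -0.9], 0], [[0, 0, 0], 0]])

```text
clock: 31.32
position: [0.5437, -0.0182, 0.241]
tool_rot: [3.137, 0.002, 1.767]
force: [1.3, 0.0, -0.5]
grip_width: -0.0
```

```bash
python3 - <<'E'
from h import *
o=bot.observe();c=st();print(c,o['force'])
rp=(.562,-.110,.1955)
P=R2W((1,-100,0),rp)[0]; print(P,plan(c,[P[0],P[1],c[2],np.pi/2+rp[2]],5))
cv2.imwrite('pics/side15.png',bot.grab_frame('side'))
crop(cv2.imread('pics/side15.png'),295,150,75,90,7,'pics/s15c.png',1.8,0)
E
```

```text
[np.float64(0.5436950027552104), np.float64(-0.018203664210768057), np.float64(0.24095079064705116), np.float64(1.7666399856425732)] [ 1.30775326  0.00712914 -0.49632425]
[ 0.58240665 -0.20790081  0.        ] [[[-0.77, 0.0, -0.0], np.float64(0.0)], [[-0.78, 0.01, -0.0], np.float64(0.0)], [[-0.77, 0.0, -0.0], np.float64(0.0)], [[-0.78, 0.01, -0.0], np.float64(0.0)], [[-0.77, 0.0, -0.0], np.float64(0.0)]]
```

View pics/s15c.png

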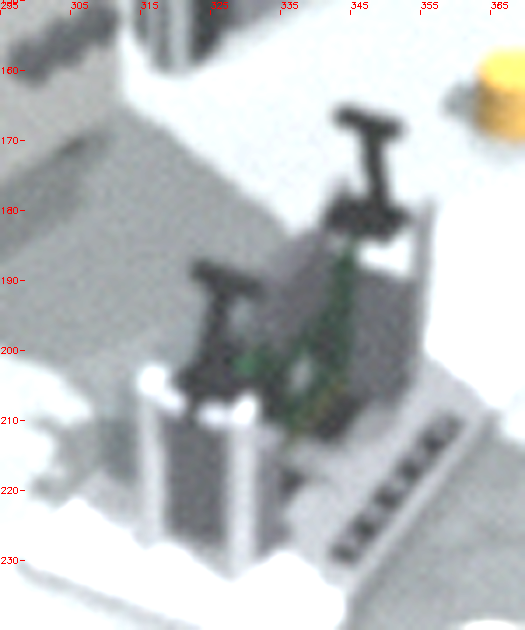

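Emit:
servo_tool(targets=[[[-0.79, 0, 0], 0], [[-0.79, 0.01, 0], 0], [[-0.79, 0, 0], 0], [[-0.79, 0.01, 0], 0], [[-0.79, 0, 0], 0], [[0, 0, 0], 0], [[0, 0, 0.6], 0], [[0, 0, 0.7], 0], [[0, 0, 0.6], 0], [[0, 0, 0.4], 0], [[0, 0, 0], 0]])

```text
clock: 32.75
position: [0.5812, -0.2115, 0.1215]
tool_rot: [-3.14, -0.001, 1.768]
force: [-0.6, 0.7, 1.6]
grip_width: -0.0001
```

Emit:
servo_tool(targets=[[[0.1, 0, 0], 0], [[0.1, 0, 0], 0], [[0.08, 0, 0], 0], [[0.08, 0, 0], 0], [[0.04, 0, 0], 0], [[0, 0, 0], 0]])

```text
clock: 33.5
position: [0.5779, -0.1926, 0.1228]
tool_rot: [3.142, 0.0, 1.767]
force: [-0.1, 0.0, 0.3]
grip_width: -0.0001
```

Earlier contact was near y = -0.187; continuing in small steps.

Emit:
servo_tool(targets=[[[0.04, 0, 0], 0], [[0.04, 0, 0], 0], [[0.04, 0, 0], 0], [[0, 0, 0], 0]])

```text
clock: 34.0
position: [0.5768, -0.1872, 0.1228]
tool_rot: [3.142, 0.0, 1.766]
force: [1.5, -3.6, -0.7]
grip_width: 0.0002
```

Emit:
servo_tool(targets=[[[0.03, 0, 0], 0], [[0.03, 0, 0], 0], [[0, 0, 0], 0]])

```text
clock: 34.38
position: [0.5761, -0.1845, 0.1228]
tool_rot: [-3.141, 0.001, 1.766]
force: [1.0, -5.0, -1.3]
grip_width: -0.0002
```

Emit:
servo_tool(targets=[[[0.02, 0, 0], 0], [[0.02, 0, 0], 0], [[0, 0, 0], 0]])

```text
clock: 34.75
position: [0.5757, -0.1824, 0.1228]
tool_rot: [-3.141, 0.001, 1.766]
force: [-0.3, -4.5, 0.3]
grip_width: 0.0001
```

Emit:
servo_tool(targets=[[[0.02, 0, 0], 0], [[0.02, 0, 0], 0], [[0, 0, 0], 0]])

```text
clock: 35.12
position: [0.5752, -0.1808, 0.1228]
tool_rot: [-3.141, 0.001, 1.766]
force: [0.7, -6.5, 0.2]
grip_width: 0.0003
```

Emit:
servo_tool(targets=[[[0.02, 0, 0], 0], [[0.02, 0, 0], 0], [[0, 0, 0], 0]])

```text
clock: 35.5
position: [0.5749, -0.1797, 0.1228]
tool_rot: [-3.141, 0.002, 1.765]
force: [2.5, -11.6, -1.6]
grip_width: 0.0002
```

Emit:
servo_tool(targets=[[[0.02, 0, 0], 0], [[0, 0, 0], 0]])

```text
clock: 35.75
position: [0.5747, -0.1794, 0.1228]
tool_rot: [-3.141, 0.003, 1.765]
force: [2.5, -13.7, -3.5]
grip_width: 0.0
```

Emit:
servo_tool(targets=[[[0.02, 0, 0], 0], [[0, 0, 0], 0]])

```text
clock: 36.0
position: [0.5746, -0.1791, 0.1228]
tool_rot: [-3.141, 0.003, 1.764]
force: [4.1, -17.5, -3.3]
grip_width: 0.0002
```

Emit:
servo_tool(targets=[[[-0.1, 0, 0], 0], [[-0.3, 0, 0], 0], [[-0.2, 0, -0.5], 0], [[0, 0, -0.9], 0], [[0, 0, -0.9], 0], [[-0.8, 0, 0], 0], [[-0.8, 0, 0], 0], [[-0.8, 0, 0], 0], [[0, 0, 0], 0]])

```text
clock: 37.12
position: [0.6032, -0.3269, 0.2369]
tool_rot: [-3.141, -0.0, 1.763]
force: [0.2, 1.3, 0.2]
grip_width: 0.0003
```

```bash
python3 - <<'E'
from h import *
np.set_printoptions(precision=2,suppress=True)
o=bot.observe();c=st();print(c,o['force'])
for n in('top','side'): cv2.imwrite(f'pics/{n}16.png',np.mean([bot.grab_frame(n).astype(float) for _ in range(3)],axis=0).astype(np.uint8))
crop(cv2.imread('pics/side16.png'),295,155,75,85,8,'pics/s16c.png',1.5,0)
crop(cv2.imread('pics/top16.png'),310,160,90,65,8,'pics/t16c.png',1.5,0)
rp=(.562,-.110,.1955)
for v in(0,.1,.25):
  for sg in(1,-1):
    th=v-.45; pt=(0,sg*(76+50*np.sin(th)),84+50*np.cos(th)); print(v,sg,'side',proj('side',R2W(pt,rp))[0]+[-1,1],'top',proj('top',R2W(pt,rp))[0])
for z in (14,20): print(z,[proj('side',R2W((3,y,zz),rp))[0]+[-1,1] for y in(55,-55) for zz in(z,z+66)])
E
```

```text
[np.float64(0.6031596242531363), np.float64(-0.3269159518372348), np.float64(0.23689678887867582), np.float64(1.7626697758231056)] [0.2  1.28 0.25]
0 1 side [327.38 190.86] top [339.2  191.48]
0 -1 side [346.81 170.56] top [375.49 183.23]
0.1 1 side [326.51 191.15] top [337.69 191.78]
0.1 -1 side [347.61 169.15] top [377.11 182.81]
0.25 1 side [325.12 191.94] top [335.3  192.27]
0.25 -1 side [348.83 167.27] top [379.61 182.19]
14 [array([325.76, 225.58]), array([326.01, 206.08]), array([344.42, 204.07]), array([345.27, 185.08])]
20 [array([325.78, 223.87]), array([326.03, 204.24]), array([344.49, 202.39]), array([345.35, 183.29])]
```

View pics/s16c.png

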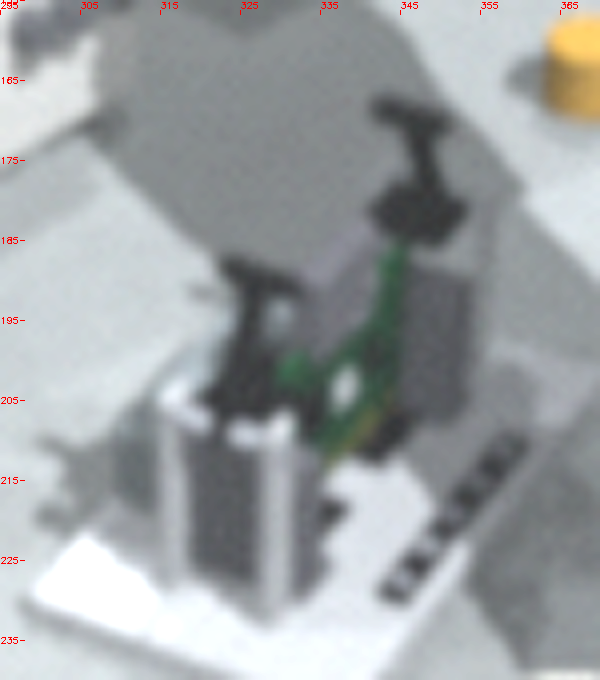

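View pics/t16c.png

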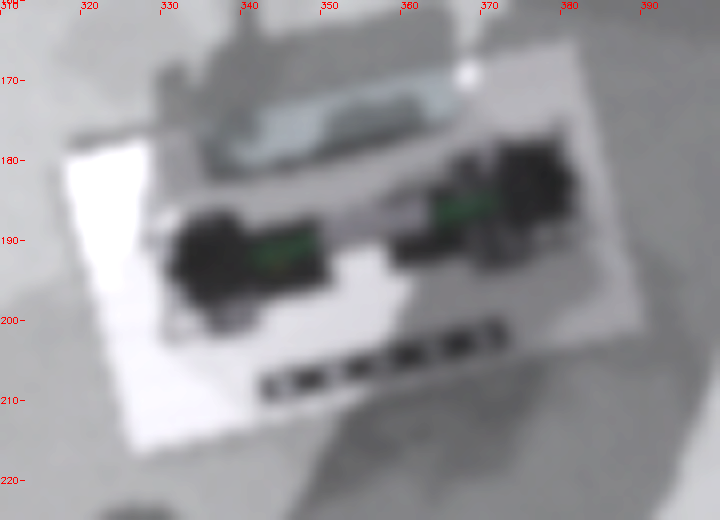

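```bash
python3 - <<'E'
from h import *
rp=(.562,-.110,.1955)
P=R2W((0,95,0),rp)[0]; c=st(); print(P,plan(c,[P[0],P[1],c[2],np.pi/2+rp[2]],8))
E
```

```text
[ 0.54354558 -0.01680969  0.        ] [[[0.78, 0.0, -0.0], np.float64(0.0)], [[0.78, 0.0, -0.0], np.float64(0.0)], [[0.78, 0.0, -0.0], np.float64(0.01)], [[0.77, 0.01, -0.0], np.float64(-0.0)], [[0.78, -0.0, -0.0], np.float64(0.0)], [[0.78, -0.0, -0.0], np.float64(0.0)], [[0.78, -0.0, -0.0], np.float64(0.01)], [[0.78, -0.0, -0.0], np.float64(-0.0)]]
```

Emit:
servo_tool(targets=[[[0.78, 0, 0], 0], [[0.78, 0, 0], 0], [[0.78, 0, 0], 0], [[0.78, 0, 0], 0], [[0.78, 0, 0], 0], [[0.78, 0, 0], 0], [[0.78, 0, 0], 0], [[0.78, 0, 0], 0], [[0, 0, 0], 0], [[0, 0, 0], 0]])

```text
clock: 38.67
position: [0.5431, -0.0174, 0.238]
tool_rot: [3.141, 0.001, 1.767]
force: [0.4, 0.4, -0.2]
grip_width: 0.0005
```

Emit:
servo_tool(targets=[[[0, 0, 0.5], 0], [[0, 0, 0.6], 0], [[0, 0, 0.6], 0], [[0, 0, 0.5], 0], [[0, 0, 0.1], 0], [[0, 0, 0], 0], [[0, 0, 0], 0]])

```text
clock: 39.55
position: [0.5436, -0.0173, 0.1238]
tool_rot: [3.14, 0.0, 1.766]
force: [-0.3, -0.4, 0.0]
grip_width: -0.0001
```

Emit:
servo_tool(targets=[[[-0.1, 0, 0], 0], [[-0.1, 0, 0], 0], [[-0.1, 0, 0], 0], [[-0.06, 0, 0], 0], [[-0.04, 0, 0], 0], [[0, 0, 0], 0], [[0, 0, 0], 0]])

```text
clock: 40.42
position: [0.5469, -0.0366, 0.1228]
tool_rot: [-3.142, -0.0, 1.767]
force: [-0.8, 0.4, 0.5]
grip_width: 0.0001
```

Emit:
servo_tool(targets=[[[-0.04, 0, 0], 0], [[-0.04, 0, 0], 0], [[0, 0, 0], 0]])

```text
clock: 40.8
position: [0.5476, -0.0399, 0.1227]
tool_rot: [-3.142, -0.001, 1.767]
force: [-1.2, 5.1, 0.6]
grip_width: -0.0001
```

Emit:
servo_tool(targets=[[[-0.02, 0, 0], 0], [[-0.02, 0, 0], 0], [[0, 0, 0], 0]])

```text
clock: 41.18
position: [0.5478, -0.0406, 0.1226]
tool_rot: [-3.141, -0.003, 1.768]
force: [-2.8, 11.6, -0.2]
grip_width: 0.0001
```

Emit:
servo_tool(targets=[[[-0.02, 0, 0], 0], [[0, 0, 0], 0]])

```text
clock: 41.42
position: [0.5479, -0.0409, 0.1226]
tool_rot: [-3.141, -0.003, 1.769]
force: [-2.7, 15.5, -2.1]
grip_width: 0.0003
```

Same hard stop at the same place (y ≈ -0.041). The left lever is fully in; retreating clear.

Emit:
servo_tool(targets=[[[0.1, 0, 0], 0], [[0.3, 0, 0], 0], [[0.2, 0, -0.5], 0], [[0, 0, -0.9], 0], [[0, 0, -0.9], 0], [[0.8, 0, 0], 0], [[0.8, 0, 0], 0], [[0.8, 0, 0], 0], [[0, 0, 0], 0], [[0, 0, 0], 0]])

```text
clock: 42.68
position: [0.5191, 0.1034, 0.2378]
tool_rot: [-3.142, 0.0, 1.767]
force: [-0.0, -0.1, -0.4]
grip_width: -0.0004
```

```bash
python3 - <<'E'
from h import *
o=bot.observe();c=st();print(c,o['force'])
for n in('top','side'): cv2.imwrite(f'pics/{n}17.png',bot.grab_frame(n))
crop(cv2.imread('pics/side17.png'),225,150,160,165,4,'pics/s17c.png',1.4,0,20)
E
```

```text
[np.float64(0.5190773291488905), np.float64(0.10337035208596146), np.float64(0.23777611518946742), np.float64(1.7667778258159421)] [-0.04674376 -0.06249179 -0.37135567]
```

View pics/s17c.png

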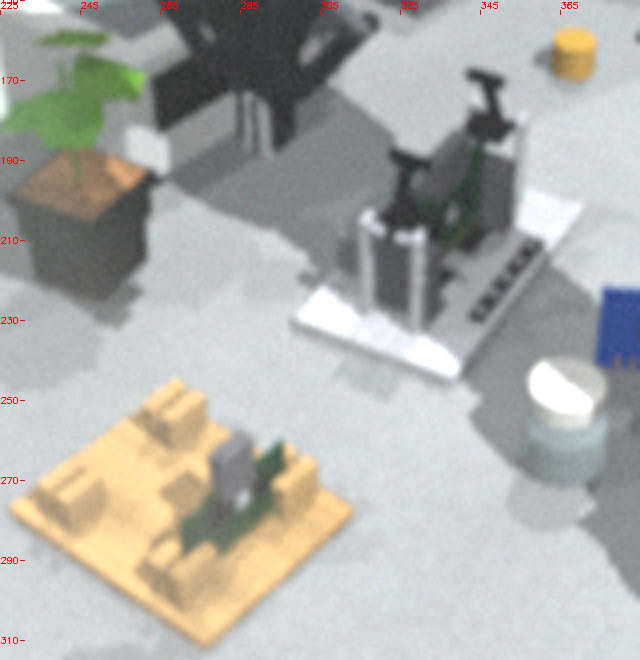

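View pics/top17.png

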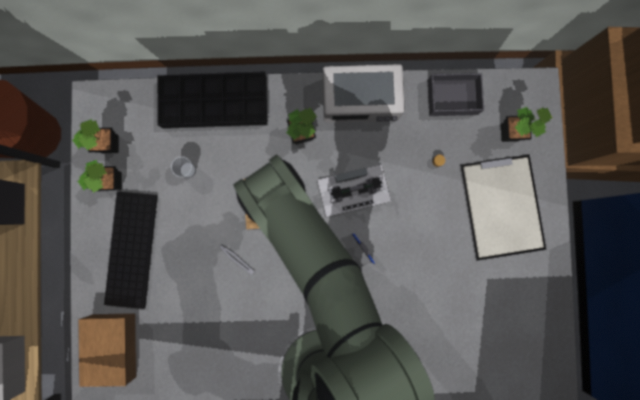

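The pictures show both levers leaning in over the board. The spare is still in the stand (side 282, 275) and the bystanders are where they were. The gripper is clear of everything.

```bash
python3 -c "
from workcell import bot
print(bot.job_done())"
```

```text
the job is handed in; nothing more can be done
None
```

The larger board is in the rack guides with both ejector levers swung in to their stops, and the job was handed in at about 43 s of the 72 s. No verdict came back.

**What I did**
- I gripped the larger green board in the stand's far slot. Its measured length of about 113 mm and 40 mm grip identified it.
- I found the slot offset by sight, about +3 mm in rack x. The board entered the mouth with no noticeable force.
- I lowered it in small steps until the spring contacts pushed back with about 5 N, at the expected height, and released it there with both levers still open.
- I pushed the levers in alternately from outside with the closed fingers: left to about 0.3 rad, right to about 0.1, then left to its stop and right to its stop.

**Last checks**
- **Levers:** both met a hard stop at 15–18 N, and the two stops were symmetric about the rack, about 70 mm each side. Pressing the left lever again stopped it within 0.5 mm of the same place.
- **Seating:** I did not measure the board's final height on its own. The evidence is both levers at their stops and the final pictures, which show the board upright under the noses. The pictures give the lever angles only to about 0.1 rad.
- **Surroundings:** the spare and the bystanders look unmoved, and the final force on the tool was about zero.

**What disagreed:** the two cameras differed by about 5 mm on the rack's y position. I settled it by comparing board and rack in the same view and from the symmetry of the contacts.

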